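# Load dop sticks into the V-rest rack and lock the hold-down bar

### The job

Swing the rack's hold-down bar open until it clicks, then take every dop stick from the sloped bin and lay each in a V-rest of its own (any of the four), stone end overhanging towards the open front, pushed back until its tail is against the back stop. With all of them fully home, turn the bar back over the dops until it clicks locked and let go; leave the jar, the cup and the brush where they are.

Things in the scene. Friction and masses are not known exactly. Their poses are not given: they have to be found in the camera images.
- rack: fixed base plate 150 (x) x 290 (y) x 12 mm with four V-rests side by side. Origin under the plate's centre, +x towards the back stops, z up. A V-rest: two 90-degree V blocks 12 mm long, 34 mm before and behind the seat point (56 mm free between); V mouth 28 mm wide, V tops 4 mm above a seated dop's axis; the back stop's face is 45 mm behind the seat point, its top 5 mm above the axis
- seat1 (a point): where a dop's origin lies when it rests on both flanks of V-rest 1 with its tail against the back stop: on the V's axis, 48 mm above the table, at rack x = 0, y = -110 mm. Axes as the rack's; a seated dop's +x (tail) points along this +x
- seat2 (a point): where a dop's origin lies when it rests on both flanks of V-rest 2 with its tail against the back stop: on the V's axis, 48 mm above the table, at rack x = 0, y = -60 mm. Axes as the rack's; a seated dop's +x (tail) points along this +x
- seat3 (a point): where a dop's origin lies when it rests on both flanks of V-rest 3 with its tail against the back stop: on the V's axis, 48 mm above the table, at rack x = 0, y = -10 mm. Axes as the rack's; a seated dop's +x (tail) points along this +x
- seat4 (a point): where a dop's origin lies when it rests on both flanks of V-rest 4 with its tail against the back stop: on the V's axis, 48 mm above the table, at rack x = 0, y = 40 mm. Axes as the rack's; a seated dop's +x (tail) points along this +x
- bar (a joint): angle of the hold-down bar about its upright hub at rack x = 0, y = 105 mm. 0 = locked (bar over the V-rests, along rack -y), 1.2 = open (turned away behind the back stops); grows anticlockwise seen from above. An over-centre spring holds it on its stops at 0 and 1.2: it takes about 0.1 N m to turn it past the middle (0.6), beyond which it snaps on by itself. Starts locked
- bar_grip (a point): grip point of the bar's knob: a black upright plate 52 mm long (x), 14 mm thick (y), from 68 to 100 mm above the table; the point is on the hub's axis, 90 mm above the table. +x runs along the plate and the bar (12 mm wide, reaching 235 mm from the hub, 59 to 67 mm above the table, 4 mm over seated dops). The frame turns with the bar
- bin: fixed blue bin, 144 (x) x 284 (y) mm, with four open compartments side by side in y, each 66 mm wide inside, centres 70 mm apart, dividers and sides 4 mm thick. The floor rises 12 degrees towards bin +x, from 10 to 39 mm above the table; dividers and sides stand 19 mm over it, but are cut away to the floor from bin x = -32 to 42 mm for fingers. Origin under its centre
- dop1: steel dop stick: shaft 14 mm diameter, 90 mm long; at its head end a dark square collar 22 x 22 x 12 mm, then a green stone 18 mm diameter, 7 mm long. 109 mm over all, about 110 g. Origin on the axis at mid-shaft; +x along the axis to the bare tail (45 mm off), -x to the collar (45 mm off); balance point about x = -8 mm. Starts in a bin compartment, tail up the slope, or is absent
- dop2: steel dop stick: shaft 14 mm diameter, 90 mm long; at its head end a dark square collar 22 x 22 x 12 mm, then a green stone 18 mm diameter, 7 mm long. 109 mm over all, about 110 g. Origin on the axis at mid-shaft; +x along the axis to the bare tail (45 mm off), -x to the collar (45 mm off); balance point about x = -8 mm. Starts in a bin compartment, tail up the slope, or is absent
- dop3: steel dop stick: shaft 14 mm diameter, 90 mm long; at its head end a dark square collar 22 x 22 x 12 mm, then a green stone 18 mm diameter, 7 mm long. 109 mm over all, about 110 g. Origin on the axis at mid-shaft; +x along the axis to the bare tail (45 mm off), -x to the collar (45 mm off); balance point about x = -8 mm. Starts in a bin compartment, tail up the slope, or is absent
- dop4: steel dop stick: shaft 14 mm diameter, 90 mm long; at its head end a dark square collar 22 x 22 x 12 mm, then a green stone 18 mm diameter, 7 mm long. 109 mm over all, about 110 g. Origin on the axis at mid-shaft; +x along the axis to the bare tail (45 mm off), -x to the collar (45 mm off); balance point about x = -8 mm. Starts in a bin compartment, tail up the slope, or is absent
- jar: white jar with a steel cap, 56 mm diameter, 65 mm tall, origin under its centre; leave alone
- cup: white empty plastic cup, 68 mm diameter, 80 mm tall, origin under its centre; leave alone
- brush: small brush lying on the table, 160 mm long; leave alone
Things that resemble listed ones, but are neither listed nor needed, are in the scene too. What is shaped like the dop1 but orange is not meant. Leave any orange look-alike of the dop2 alone.

How it is judged:
By the outcome, as a careful person would: the job done as asked, in the order asked, and still so for the second after the job is handed in, with the robot touching nothing.
Of dop1, dop2, dop3, dop4 only 3 to 4 are there at a start; the rules pass over those that are not, and their reading is None.
At some moment in a run one of dop1, dop2, dop3, dop4 may be knocked a few centimetres aside while the robot is not near it.
Once in a run the grip may slacken for a moment while it holds something.
It also fails if it takes over 210 s, if anything falls off the work surface, if the arm or the gripper's body presses on something with over 40 N, if the wrist force passes 120 N, or if a joint passes its speed limit or range.

### The arm

A 6-joint arm with a two-finger parallel gripper is mounted at the origin on the work surface. World frame = base frame: x ahead of the robot, y to its left, z up, the work surface at z = 0. Lengths are in m, angles in rad, forces in N, time in s.
With the tool pointing down it reaches from about 0.35 to 0.95 m from the base axis. Payload 17.4 kg.
Tool frame: the origin (TCP) lies on the centre line of the jaws, within the pads' length; the fingertips stand 14 mm ahead of it and the grasp point (between the pads) lies 5 mm behind it; z points along the fingers, y is the line along which they close (so a half turn about z gives the same grasp; the last joint's range is limited). The gripper opens to 93 mm and grips with 3 to 60 N. Pads are 15 mm wide; open, the fingers measure 128 mm over their backs; the gripper's body (75 mm by 188 mm) begins 65 mm behind the grasp point.
Start: joints at [1.182, 0.116, 1.442, -0, 1.584, -0.038], TCP at [0.232, 0.634, 0.233] pointing down, gripper open.
Joint ranges: [-2.83, 2.83], [-0.83, 2.19], [0.07, 2.5], [-1.14, 4.28], [0.01, 3], [-2.97, 2.97]. Speed limits (rad/s): [1.89, 1.89, 2.22, 3.14, 3.14, 3.14].

### API

Orientations are given as a unit quaternion [x, y, z, w].
In Python, from cell import state, capture, hand_in gives the robot as it stands.
- The arm moves only by the shell command python3 -m inch 'ROWS' [FORCE]. ROWS is JSON, a list of rows, each an object of numbers: "x", "y", "z": the shift along the tool's x, y, z scaled (see below); "wx", "wy", "wz": the turn, a rotation vector about the tool's x, y, z scaled (see below); "fingers": the finger opening in mm, from 0 to 93. A call has 1 to 10 rows; each row shifts and turns the commanded pose from where the row before left it, along the tool's axes as they then stand; what a row does not reach is not made up. The controller multiplies each number of a shift by 0.03 m and each number of a turn by 0.12 rad. A row lasts 1/10 s, in which the tool goes at most 50 mm and 8.59 degrees, less where a joint would pass 70% of its speed; a pose out of reach is approached as far as the arm can. A call with a number of a shift or a turn outside -1 to 1 is refused whole. A call with a gripper value outside its range is refused whole. The fingers move at their own pace and stop on an object; FORCE is the grip in N (left out, the last holds). Time passes only in rows, so rows that do not move let the fingers close. It gives the time, the measured TCP pose, the force, the opening and the grip force at its end, in the units of the state.
- state(): the state, without advancing time (a new reading comes with each control period).
- capture(name): name is "scene" or "top" or "wrist"; returns a dict with "frame" (420x560x3 uint8, blue, green, red), "camera_matrix" (3x3 intrinsics, pixels), "R" (3x3) and "t" (3): a world point X has camera coordinates R X + t; the wrist camera has in their place "mount" (4x4, takes a point from camera to tool coordinates, whose origin is the TCP and whose axes are the flange's). Camera axes: x right, y down, z forward; pixel columns grow to the right and rows downward; lengths in m; the calibration is good to about 2 mm. A picture is of the moment at which its call begins: read the wrist's pose just before it. There is no depth.
- hand_in(): hands the job in; it is judged then, once.
The state is a dict: "time": time; "joints": joint angles; "dq": joint speeds; "joint_torque": joint torques, N m; "tool_pos": TCP position; "eef_rot": TCP orientation; "wrist_force": force on the tool from outside, world axes, zero at the start; "torque": the same for the moment, N m; "grip_width": opening from 0.0 (shut) to 1.0 (fully open); "grip_force": force on a finger pad.
Only numpy, scipy, OpenCV 4.12 (cv2) and the standard library are available. Lean on these libraries where they do the work, as an engineer would, in place of code of your own. Each camera call takes 0.05 s, during which the arm holds its last target. There are 200 camera calls.

## Working session

There is one attempt and no reset: what is moved stays moved. The work goes in short steps, Python scripts to look and compute and a shell command to move; the robot and the scene stay as the last step left them, time stands still between calls to the robot, and variables do not carry over. Pictures are saved under pics/ and viewed, at most 14 in all, crops included, and the job is handed in when it is done.

```bash
mkdir -p pics; ls
cat > h.py <<'E'
import numpy as np, cv2
from cell import state, capture
def snap(n,f):
    s=state(); c=capture(n); cv2.imwrite('pics/'+f+'.png',c['frame']); np.savez('/tmp/'+f,**{k:np.array(v) for k,v in c.items()},p=s['tool_pos'],q=s['eef_rot']); return c
E
python3 - <<'E'
from h import *
for n in('scene','top'):
    c=snap(n,n+'0'); print(n,c['camera_matrix'],c['R'],c['t'])
print(state())
E
```

```text
pics
scene [[456.07686656   0.         277.41478632]
 [  0.         456.07686656 210.20057439]
 [  0.           0.           1.        ]] [[-0.35967335  0.93306537 -0.00490838]
 [ 0.77740399  0.29675232 -0.55459994]
 [-0.51602143 -0.20329061 -0.83210265]] [ 0.21898915 -0.39063244  1.63307928]
top [[490.39998282   0.         277.13987953]
 [  0.         490.39998282 206.2642512 ]
 [  0.           0.           1.        ]] [[-0.04211212 -0.9991104  -0.00223124]
 [-0.97743392  0.04166095 -0.20709248]
 [ 0.20700121 -0.00654021 -0.97831883]] [0.02402339 0.56236728 1.2580758 ]
{'time': 0.1, 'joints': array([ 1.18219411e+00,  1.16419704e-01,  1.44221243e+00,  4.90763250e-06,
        1.58399820e+00, -3.78022784e-02]), 'dq': array([-0.0013303 , -0.00123356, -0.00226253,  0.00059599,  0.00105811,
       -0.00104956]), 'joint_torque': array([ 1.69696268e-03, -7.22888231e+01, -6.23867869e+01,  7.82191311e-02,
        2.27810856e-02, -1.23721284e-04]), 'tool_pos': array([0.23190508, 0.63372547, 0.23198268]), 'eef_rot': array([ 1.74501930e-01,  9.84656695e-01, -5.06571347e-04, -1.12179341e-04]), 'wrist_force': array([-0.0480883 ,  0.07171087,  0.40126824]), 'torque': array([ 0.02718352,  0.0060964 , -0.00081124]), 'grip_force': 0.0, 'grip_width': 1.0017540798949691}
```

View pics/top0.png

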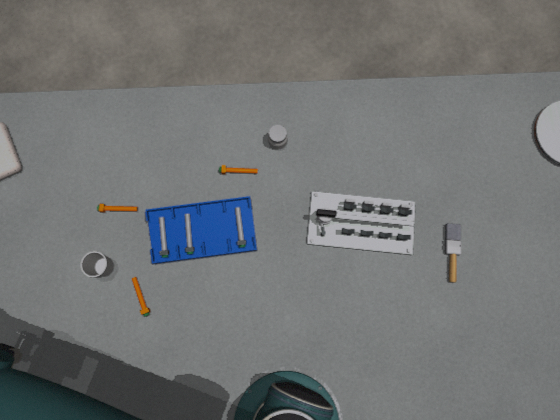

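View pics/scene0.png

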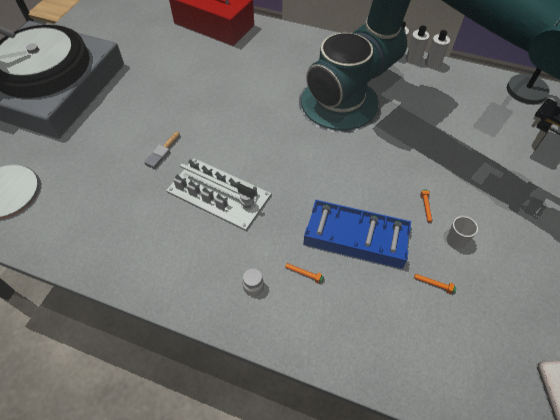

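Top view: the three grey dops lie in the bin at columns 165, 188 and 240, heads near row 250; the compartment at about 212 is empty. Three orange look-alikes lie outside the bin at (118,209), (238,170) and (141,296). The rack is at (360,222) with its knob at (326,213), the jar at (277,136), the cup at (96,264) and the brush at (453,250). The scene view agrees.

```bash
cat >> h.py <<'E'
from scipy.spatial.transform import Rotation as Ro
def load(f):
    d=dict(np.load('/tmp/'+f+'.npz')); 
    if 'mount' in d:
        T=np.eye(4);T[:3,:3]=Ro.from_quat(d['q']).as_matrix();T[:3,3]=d['p']
        M=np.linalg.inv(T@d['mount']); d['R']=M[:3,:3]; d['t']=M[:3,3]
    return d
def ray(d,uv,z):
    uv=np.atleast_2d(np.array(uv,float)); K=d['camera_matrix']
    v=np.c_[uv,np.ones(len(uv))]@np.linalg.inv(K).T@d['R']; C=-d['R'].T@d['t']
    return C+v*((z-C[2])/v[:,2])[:,None]
def proj(d,X):
    x=np.atleast_2d(X)@d['R'].T+d['t']; x=x@d['camera_matrix'].T; return x[:,:2]/x[:,2:]
def big(m):
    c,_=cv2.findContours(m.astype(np.uint8),cv2.RETR_EXTERNAL,cv2.CHAIN_APPROX_NONE); return sorted(c,key=cv2.contourArea)[::-1]
def rect(pts):
    (c,s,a)=cv2.minAreaRect(pts[:,:2].astype(np.float32)*1000); return np.array(c)/1000,s,a
E
python3 - <<'E'
from h import *
d=load('top0'); f=d['frame'].astype(int); b,g,r=f[...,0],f[...,1],f[...,2]
c=big((b>r+50))[0][:,0]; print('bin px',cv2.boundingRect(c),rect(ray(d,c,0.03)))
m=(f.min(2)>170); m[:,:300]=0;m[:180]=0;m[:,425:]=0
c=big(cv2.morphologyEx(m.astype(np.uint8),cv2.MORPH_CLOSE,np.ones((5,5))))[0][:,0]; print('rack',cv2.boundingRect(c),rect(ray(d,c,0.012)))
m=(g>r+15)&(g>b+15);
for c in big(m)[:8]: print('green',c.mean((0,1)),cv2.contourArea(c))
dz=[[165,217],[165,253],[188,214],[188,250],[238,208],[241,244]]
print(ray(d,dz,0.035))
E
```

```text
bin px (145, 196, 112, 68) (array([0.51472412, 0.21203992]), (151.13653564453125, 291.4366760253906), 5.1003899574279785)
rack (308, 192, 106, 61) (array([ 0.51951074, -0.22994899]), (284.3863830566406, 144.69775390625), 81.69676208496094)
green [146.  314.1] 6.0
green [219.5 169. ] 4.0
green [241.77777778 245.44444444] 3.5
green [189.77777778 252.44444444] 3.5
green [164.22222222 255.55555556] 3.5
green [ 97.375 207.   ] 2.0
[[0.5510781  0.30649236 0.035     ]
 [0.45270917 0.3059789  0.035     ]
 [0.55674278 0.24383115 0.035     ]
 [0.45817267 0.24427316 0.035     ]
 [0.56764682 0.10713497 0.035     ]
 [0.46833873 0.10159856 0.035     ]]
```

```bash
cat >> h.py <<'E'
def go(p,yaw=None,tilt=0):
    """units to reach p; yaw = world angle (deg) of tool y, tilt = deg about tool y applied after. turn first, then shift in final axes"""
    s=state(); R0=Ro.from_quat(s['eef_rot']); 
    if yaw is not None:
        a=np.radians(yaw); y=np.array([np.cos(a),np.sin(a),0]); z=np.array([0,0,-1.]); R1=Ro.from_matrix(np.c_[np.cross(y,z),y,z])*Ro.from_euler('y',tilt,degrees=True)
    else: R1=R0
    w=(R0.inv()*R1).as_rotvec()/0.12
    d=R1.inv().apply(np.array(p)-s['tool_pos'])/0.03
    print('t',round(s['time'],1),'turn',w.round(2),'shift-after',d.round(2)); return w,d
E
python3 - <<'E'
from h import *
c=capture('wrist'); print(np.array(c['mount']).round(3),c['camera_matrix'][0][0])
go([0.50,-0.18,0.30],-8.3)
go([0.47,0.2,0.30])
E
```

```text
[[-0.001 -0.956 -0.293  0.083]
 [ 1.    -0.001  0.    -0.   ]
 [-0.    -0.293  0.956 -0.153]
 [ 0.     0.     0.     1.   ]] 323.7700789435534
t 0.1 turn [-1.000e-02  0.000e+00  1.137e+01] shift-after [-25.55  12.76  -2.26]
t 0.1 turn [0. 0. 0.] shift-after [-12.42 -10.85  -2.25]
```

```bash
R='x'; python3 -m inch '[{"z":-1},{"z":-1},{"x":-0.77,"y":-0.97},{"x":-0.77,"y":-0.97},{"x":-0.77,"y":-0.97},{"x":-0.77,"y":-0.97},{"x":-0.77,"y":-0.97},{"x":-0.77,"y":-0.97},{"x":-0.77,"y":-0.97},{"x":-0.77,"y":-0.97}]'
python3 -m inch '[{"x":-0.77,"y":-0.97},{"x":-0.77,"y":-0.97},{"x":0},{"x":0}]'
python3 - <<'E'
from h import *
snap('wrist','wbin')
E
python3 -m inch '[{"x":-0.77,"y":-0.97},{"x":-0.77,"y":-0.97},{"x":-0.77,"y":-0.97},{"x":-0.77,"y":-0.97},{"x":-0.77,"y":-0.97},{"x":-0.77,"y":-0.97},{"x":-0.77,"y":-0.97},{"x":-0.77,"y":-0.97},{"x":-0.77,"y":-0.97},{"x":-0.77,"y":-0.97}]'
python3 -m inch '[{"x":-0.77,"y":-0.97},{"x":-0.77,"y":-0.97},{"x":-0.77,"y":-0.97},{"wz":1},{"wz":1},{"wz":1},{"wz":1},{"wz":1},{"wz":1},{"wz":1}]'
python3 -m inch '[{"wz":1},{"wz":1},{"wz":1},{"wz":1},{"wz":0.37},{"x":0},{"x":0}]'
python3 - <<'E'
from h import *
snap('wrist','wrack'); print(state()['tool_pos'],state()['joints'])
go([0.50,-0.18,0.30],-8.3)
E
```

```text
[0.23196653 0.6337945  0.23229273] [ 1.18216298e+00  1.16229964e-01  1.44191921e+00 -2.88271576e-05
  1.58400461e+00 -3.78192725e-02]
t 0.2 turn [-0.    0.   11.37] shift-after [-25.55  12.76  -2.26]invalid input at $[0]: expected keys x, y, z, wx, wy, wz, fingers
invalid input at $[0]: expected keys x, y, z, wx, wy, wz, fingers
invalid input at $[0]: expected keys x, y, z, wx, wy, wz, fingers
invalid input at $[0]: expected keys x, y, z, wx, wy, wz, fingers
invalid input at $[0]: expected keys x, y, z, wx, wy, wz, fingers
```

View pics/wrack.png

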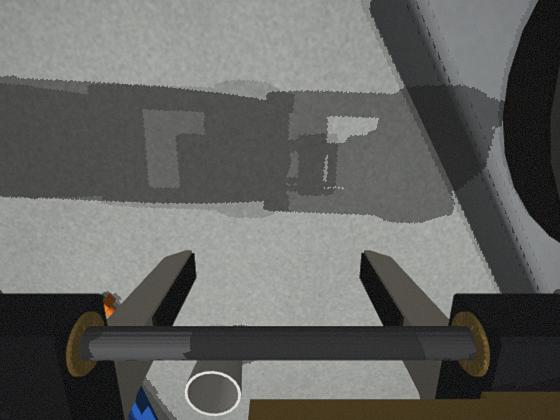

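View pics/wbin.png

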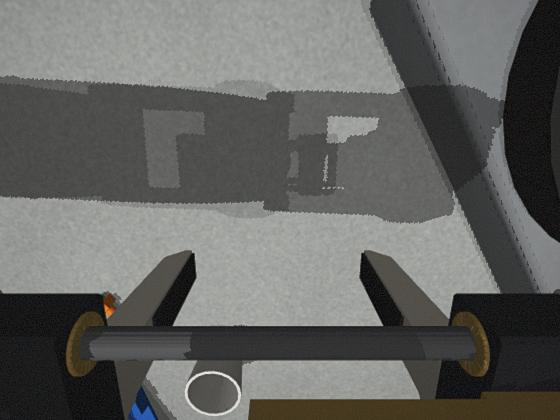

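Each row needs every key. Both pictures only showed the table by the start pose with the cup at (213,393), as the arm had not moved.

```bash
python3 -m inch '[{"x":0,"y":0,"z":-1,"wx":0,"wy":0,"wz":0,"fingers":93},{"x":0,"y":0,"z":-1,"wx":0,"wy":0,"wz":0,"fingers":93},{"x":-0.96,"y":-0.63,"z":0,"wx":0,"wy":0,"wz":0,"fingers":93},{"x":-0.96,"y":-0.63,"z":0,"wx":0,"wy":0,"wz":0,"fingers":93},{"x":-0.96,"y":-0.63,"z":0,"wx":0,"wy":0,"wz":0,"fingers":93},{"x":-0.96,"y":-0.63,"z":0,"wx":0,"wy":0,"wz":0,"fingers":93},{"x":-0.96,"y":-0.63,"z":0,"wx":0,"wy":0,"wz":0,"fingers":93},{"x":-0.96,"y":-0.63,"z":0,"wx":0,"wy":0,"wz":0,"fingers":93},{"x":-0.96,"y":-0.63,"z":0,"wx":0,"wy":0,"wz":0,"fingers":93},{"x":-0.96,"y":-0.63,"z":0,"wx":0,"wy":0,"wz":0,"fingers":93}]'
python3 -m inch '[{"x":-0.96,"y":-0.63,"z":0,"wx":0,"wy":0,"wz":0,"fingers":93},{"x":-0.96,"y":-0.63,"z":0,"wx":0,"wy":0,"wz":0,"fingers":93},{"x":-0.96,"y":-0.63,"z":0,"wx":0,"wy":0,"wz":0,"fingers":93},{"x":-0.96,"y":-0.63,"z":0,"wx":0,"wy":0,"wz":0,"fingers":93},{"x":-0.96,"y":-0.63,"z":0,"wx":0,"wy":0,"wz":0,"fingers":93},{"x":-0.96,"y":-0.63,"z":0,"wx":0,"wy":0,"wz":0,"fingers":93},{"x":-0.96,"y":-0.63,"z":0,"wx":0,"wy":0,"wz":0,"fingers":93},{"x":-0.96,"y":-0.63,"z":0,"wx":0,"wy":0,"wz":0,"fingers":93},{"x":0,"y":0,"z":0,"wx":0,"wy":0,"wz":0,"fingers":93},{"x":0,"y":0,"z":0,"wx":0,"wy":0,"wz":0,"fingers":93}]'
python3 - <<'E'
from h import *
snap('wrist','wbin'); go([0.56,0.19,0.29])
E
python3 -m inch '[{"x":-0.26,"y":-0.95,"z":0,"wx":0,"wy":0,"wz":0,"fingers":93},{"x":-0.26,"y":-0.95,"z":0,"wx":0,"wy":0,"wz":0,"fingers":93},{"x":-0.26,"y":-0.95,"z":0,"wx":0,"wy":0,"wz":0,"fingers":93},{"x":-0.26,"y":-0.95,"z":0,"wx":0,"wy":0,"wz":0,"fingers":93},{"x":-0.26,"y":-0.95,"z":0,"wx":0,"wy":0,"wz":0,"fingers":93},{"x":-0.26,"y":-0.95,"z":0,"wx":0,"wy":0,"wz":0,"fingers":93},{"x":-0.26,"y":-0.95,"z":0,"wx":0,"wy":0,"wz":0,"fingers":93},{"x":-0.26,"y":-0.95,"z":0,"wx":0,"wy":0,"wz":0,"fingers":93},{"x":-0.26,"y":-0.95,"z":0,"wx":0,"wy":0,"wz":0,"fingers":93},{"x":-0.26,"y":-0.95,"z":0,"wx":0,"wy":0,"wz":0,"fingers":93}]'
python3 -m inch '[{"x":-0.26,"y":-0.95,"z":0,"wx":0,"wy":0,"wz":0,"fingers":93},{"x":-0.26,"y":-0.95,"z":0,"wx":0,"wy":0,"wz":0,"fingers":93},{"x":-0.26,"y":-0.95,"z":0,"wx":0,"wy":0,"wz":0,"fingers":93},{"x":-0.26,"y":-0.95,"z":0,"wx":0,"wy":0,"wz":0,"fingers":93},{"x":-0.26,"y":-0.95,"z":0,"wx":0,"wy":0,"wz":0,"fingers":93},{"x":-0.26,"y":-0.95,"z":0,"wx":0,"wy":0,"wz":0,"fingers":93},{"x":0,"y":0,"z":0,"wx":0,"wy":0,"wz":1,"fingers":93},{"x":0,"y":0,"z":0,"wx":0,"wy":0,"wz":1,"fingers":93},{"x":0,"y":0,"z":0,"wx":0,"wy":0,"wz":1,"fingers":93},{"x":0,"y":0,"z":0,"wx":0,"wy":0,"wz":1,"fingers":93}]'
python3 -m inch '[{"x":0,"y":0,"z":0,"wx":0,"wy":0,"wz":1,"fingers":93},{"x":0,"y":0,"z":0,"wx":0,"wy":0,"wz":1,"fingers":93},{"x":0,"y":0,"z":0,"wx":0,"wy":0,"wz":1,"fingers":93},{"x":0,"y":0,"z":0,"wx":0,"wy":0,"wz":1,"fingers":93},{"x":0,"y":0,"z":0,"wx":0,"wy":0,"wz":1,"fingers":93},{"x":0,"y":0,"z":0,"wx":0,"wy":0,"wz":1,"fingers":93},{"x":0,"y":0,"z":0,"wx":0,"wy":0,"wz":1,"fingers":93},{"x":0,"y":0,"z":0,"wx":0,"wy":0,"wz":0.37,"fingers":93},{"x":0,"y":0,"z":0,"wx":0,"wy":0,"wz":0,"fingers":93},{"x":0,"y":0,"z":0,"wx":0,"wy":0,"wz":0,"fingers":93}]'
python3 - <<'E'
from h import *
c=snap('wrist','wrack'); print(state()['tool_pos'],state()['joints']); go([0.52,-0.28,0.30],-8.3)
b=load('wbin')['frame']; cv2.imwrite('pics/both.png',cv2.resize(np.vstack([b[:300],c['frame'][:300]]),None,fx=1,fy=1))
E
```

```text
time: 1.25
tool_pos: [0.397, 0.4115, 0.2927]
eef_rot: [0.174, 0.985, 0.0, 0.0]
wrist_force: [1.4, -0.4, 0.0]
grip_width: 1.0
grip_force: 0.0
time: 2.25
tool_pos: [0.5609, 0.1911, 0.2924]
eef_rot: [0.175, 0.985, -0.0, -0.0]
wrist_force: [-0.2, -0.4, -0.7]
grip_width: 0.997
grip_force: 0.0
t 2.3 turn [0. 0. 0.] shift-after [-0.   -0.06  0.08]
time: 3.3
tool_pos: [0.5358, -0.1028, 0.2929]
eef_rot: [0.174, 0.985, 0.0, 0.0]
wrist_force: [0.4, -0.9, 0.7]
grip_width: 1.001
grip_force: 0.0
time: 4.3
tool_pos: [0.5216, -0.2784, 0.2928]
eef_rot: [0.405, 0.914, 0.0, 0.0]
wrist_force: [0.9, 0.2, -0.7]
grip_width: 1.001
grip_force: 0.0
time: 5.3
tool_pos: [0.5215, -0.2788, 0.2928]
eef_rot: [0.755, 0.655, 0.0, 0.0]
wrist_force: [0.4, -0.6, 0.3]
grip_width: 1.003
grip_force: 0.0
[ 0.52147621 -0.27893317  0.29276599] [-5.34341889e-01 -7.54434497e-02  1.53952828e+00  8.26025175e-05
  1.67735111e+00 -3.92285468e-01]
t 5.3 turn [ 0.   -0.    0.02] shift-after [-0.04 -0.04 -0.24]
```

View pics/both.png

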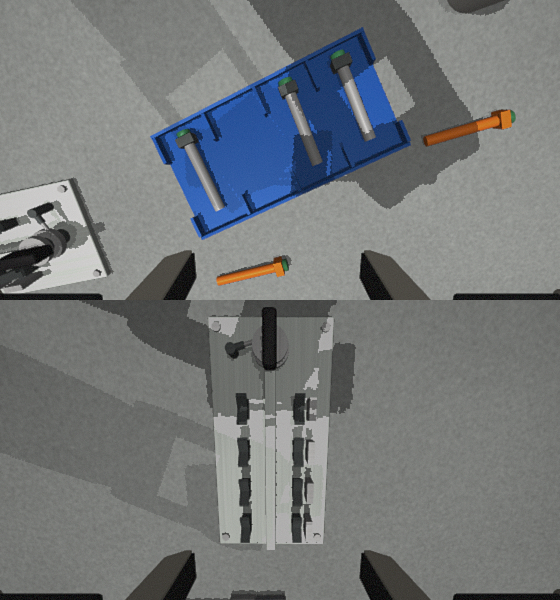

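In the combined picture the bin (upper half) holds three grey dops with heads at (186,137), (288,87) and (340,60); orange look-alikes lie outside at (255,272) and (470,128). The rack (lower half, rows minus 300) has its knob at (270,38), the bar down column 270 and the V-rests at rows 108, 150, 190 and 228, with back stops to the right.

Run:
```python
from h import *
d=load('wrack')
P=ray(d,[[209,18],[334,17],[325,243],[220,244]],0.012); print(P.round(4)); c=P[:,:2].mean(0)
ydir=(P[0]+P[1]-P[2]-P[3])[:2]; print('centre',c,'yaw',np.degrees(np.arctan2(-ydir[0],ydir[1])),np.linalg.norm(ydir)/2)
g=cv2.cvtColor(d['frame'],cv2.COLOR_BGR2GRAY)
for r in (12,20,30,40,50,62): 
    w=np.where(g[r,255:287]<45)[0]+255; print(r,w.min(),w.max())
print('knob top pts',ray(d,[[270,9],[270,40]],0.1).round(4))
print('bar end',ray(d,[[271,249],[271,200],[270,120]],0.067).round(4))
# V-block inner features: dark blocks z=.052
m=(g<75)&(np.arange(560)>200)&(np.arange(560)[None]<330)&(np.arange(420)[:,None]>88)&(np.arange(420)[:,None]<250)
for c in big(m)[:12]:
    x,y,w,h=cv2.boundingRect(c); 
    if w*h>60: print((x,y,w,h), ray(d,[[x+w/2,y+h/2]],0.045)[0].round(4))
b=load('wbin'); f=b['frame'].astype(int); mm=(f[...,0]>f[...,2]+50); c=big(mm)[0][:,0]; print('bin',rect(ray(b,c,0.035)))
```

```text
[[ 0.4676 -0.0796  0.012 ]
 [ 0.614  -0.0995  0.012 ]
 [ 0.5749 -0.3844  0.012 ]
 [ 0.4248 -0.3644  0.012 ]]
centre [ 0.52032303 -0.2319743 ] yaw -8.193266823028647 0.2878272285870206
12 262 276
20 262 275
30 262 275
40 262 275
50 262 275
62 262 276
knob top pts [[ 0.5388 -0.1044  0.1   ]
 [ 0.5349 -0.1301  0.1   ]]
bar end [[ 0.501  -0.3591  0.067 ]
 [ 0.5105 -0.2957  0.067 ]
 [ 0.5231 -0.2036  0.067 ]]
(236, 93, 13, 32) [ 0.4924 -0.1871  0.045 ]
(293, 93, 12, 31) [ 0.5583 -0.196   0.045 ]
(237, 138, 13, 29) [ 0.4848 -0.2372  0.045 ]
(239, 178, 12, 29) [ 0.478 -0.287  0.045]
(240, 213, 12, 30) [ 0.4711 -0.3343  0.045 ]
(292, 138, 12, 29) [ 0.5508 -0.2467  0.045 ]
(292, 178, 11, 29) [ 0.5439 -0.2965  0.045 ]
(291, 213, 11, 29) [ 0.5368 -0.3431  0.045 ]
(303, 212, 8, 23) [ 0.5511 -0.3395  0.045 ]
(304, 177, 9, 24) [ 0.5583 -0.2939  0.045 ]
(307, 98, 3, 22) [ 0.5693 -0.1981  0.045 ]
(305, 140, 8, 22) [ 0.5643 -0.2468  0.045 ]
bin (array([0.51470374, 0.20693271]), (148.8212432861328, 300.3029479980469), 5.227405548095703)
```

Run:
```python
from h import *
go([.535,-.1285,.150],-8.2);go([.535,-.1285,.087],-8.2)
```

```text
t 5.3 turn [ 0.   -0.    0.01] shift-after [ 5.03 -0.27  4.76]
t 5.3 turn [ 0.   -0.    0.01] shift-after [ 5.03 -0.27  6.86]
```

```bash
python3 -m inch '[{"x":1,"y":-0.05,"z":0.5,"wx":0,"wy":0,"wz":0,"fingers":60},{"x":1,"y":-0.05,"z":0.5,"wx":0,"wy":0,"wz":0,"fingers":60},{"x":1,"y":-0.05,"z":0.5,"wx":0,"wy":0,"wz":0,"fingers":60},{"x":1,"y":-0.06,"z":0.5,"wx":0,"wy":0,"wz":0,"fingers":60},{"x":1,"y":-0.06,"z":0.5,"wx":0,"wy":0,"wz":0,"fingers":60},{"x":0.03,"y":0,"z":0.9,"wx":0,"wy":0,"wz":0,"fingers":60},{"x":0,"y":0,"z":0.9,"wx":0,"wy":0,"wz":0,"fingers":60},{"x":0,"y":0,"z":0.8,"wx":0,"wy":0,"wz":0,"fingers":60},{"x":0,"y":0,"z":0.8,"wx":0,"wy":0,"wz":0,"fingers":60},{"x":0,"y":0,"z":0.5,"wx":0,"wy":0,"wz":0,"fingers":50}]'
python3 -m inch '[{"x":0,"y":0,"z":0.46,"wx":0,"wy":0,"wz":0,"fingers":40},{"x":0,"y":0,"z":0,"wx":0,"wy":0,"wz":0,"fingers":0},{"x":0,"y":0,"z":0,"wx":0,"wy":0,"wz":0,"fingers":0},{"x":0,"y":0,"z":0,"wx":0,"wy":0,"wz":0,"fingers":0},{"x":0,"y":0,"z":0,"wx":0,"wy":0,"wz":0,"fingers":0},{"x":0,"y":0,"z":0,"wx":0,"wy":0,"wz":0,"fingers":0},{"x":0,"y":0,"z":0,"wx":0,"wy":0,"wz":0,"fingers":0}]' 20
python3 - <<'E'
from h import *
go([.535,-.1285,.087],-8.2);print(state()['grip_width']*93,state()['wrist_force'],state()['torque'])
E
```

```text
time: 6.35
tool_pos: [0.5345, -0.1287, 0.0989]
eef_rot: [0.756, 0.655, -0.0, -0.001]
wrist_force: [0.0, 0.1, 0.6]
grip_width: 0.601
grip_force: 0.0
time: 7.05
tool_pos: [0.5346, -0.1291, 0.0877]
eef_rot: [0.756, 0.654, -0.0, -0.0]
wrist_force: [-9.2, 1.2, 8.0]
grip_width: 0.149
grip_force: 20.0
t 7.0 turn [-0.01  0.   -0.01] shift-after [0.02 0.01 0.02]
13.838774446718988 [-9.23354099  1.15631238  7.96842735] [ 0.1670285   1.57906085 -0.02768651]
```

```bash
python3 -m inch '[{"x":0,"y":-0.03,"z":0,"wx":0,"wy":0,"wz":0,"fingers":0},{"x":0,"y":0,"z":0,"wx":0,"wy":0,"wz":-0.6,"fingers":0},{"x":0,"y":0,"z":0,"wx":0,"wy":0,"wz":-0.6,"fingers":0},{"x":0,"y":0,"z":0,"wx":0,"wy":0,"wz":-0.6,"fingers":0}]'
python3 -m inch '[{"x":0,"y":0,"z":0,"wx":0,"wy":0,"wz":-0.6,"fingers":0},{"x":0,"y":0,"z":0,"wx":0,"wy":0,"wz":-0.6,"fingers":0},{"x":0,"y":0,"z":0,"wx":0,"wy":0,"wz":-0.6,"fingers":0},{"x":0,"y":0,"z":0,"wx":0,"wy":0,"wz":-0.6,"fingers":0},{"x":0,"y":0,"z":0,"wx":0,"wy":0,"wz":-0.6,"fingers":0},{"x":0,"y":0,"z":0,"wx":0,"wy":0,"wz":-0.6,"fingers":0},{"x":0,"y":0,"z":0,"wx":0,"wy":0,"wz":-0.6,"fingers":0}]'
python3 -m inch '[{"x":0,"y":0,"z":0,"wx":0,"wy":0,"wz":-0.6,"fingers":0},{"x":0,"y":0,"z":0,"wx":0,"wy":0,"wz":-0.6,"fingers":0},{"x":0,"y":0,"z":0,"wx":0,"wy":0,"wz":-0.6,"fingers":0},{"x":0,"y":0,"z":0,"wx":0,"wy":0,"wz":-0.6,"fingers":0},{"x":0,"y":0,"z":0,"wx":0,"wy":0,"wz":-0.6,"fingers":0},{"x":0,"y":0,"z":0,"wx":0,"wy":0,"wz":-0.6,"fingers":0},{"x":0,"y":0,"z":0,"wx":0,"wy":0,"wz":-0.6,"fingers":0},{"x":0,"y":0,"z":0,"wx":0,"wy":0,"wz":0,"fingers":0},{"x":0,"y":0,"z":0,"wx":0,"wy":0,"wz":0,"fingers":0}]'
python3 - <<'E'
from h import *
go([.535,-.1285,.087],60.55);print(state()['grip_width']*93,state()['wrist_force'],state()['torque'])
E
```

```text
time: 7.45
tool_pos: [0.5349, -0.1291, 0.0877]
eef_rot: [0.68, 0.733, 0.001, 0.001]
wrist_force: [6.4, -0.1, 1.5]
grip_width: 0.151
grip_force: 20.0
time: 8.15
tool_pos: [0.5357, -0.1288, 0.0878]
eef_rot: [0.476, 0.879, 0.001, 0.002]
wrist_force: [14.4, 1.2, -3.1]
grip_width: 0.153
grip_force: 20.0
time: 9.05
tool_pos: [0.5361, -0.1282, 0.0878]
eef_rot: [0.243, 0.97, 0.001, 0.002]
wrist_force: [17.1, 7.0, -4.9]
grip_width: 0.148
grip_force: 20.2
t 9.1 turn [0.03 0.03 0.19] shift-after [ 0.03 -0.03  0.03]
13.766270985862885 [17.06319295  7.03402591 -4.85836759] [ 1.19673788 -2.77851986 -0.34450852]
```

```bash
python3 -m inch '[{"x":0,"y":0,"z":0,"wx":0,"wy":0,"wz":0,"fingers":60},{"x":0,"y":0,"z":0,"wx":0,"wy":0,"wz":0,"fingers":60},{"x":0,"y":0,"z":0,"wx":0,"wy":0,"wz":0,"fingers":60},{"x":0,"y":0,"z":-0.6,"wx":0,"wy":0,"wz":0,"fingers":60},{"x":0,"y":0,"z":-1,"wx":0,"wy":0,"wz":0,"fingers":60},{"x":0,"y":0,"z":-1,"wx":0,"wy":0,"wz":0,"fingers":60},{"x":0,"y":0,"z":-1,"wx":0,"wy":0,"wz":0,"fingers":60},{"x":0,"y":0,"z":-1,"wx":0,"wy":0,"wz":-1,"fingers":60},{"x":0,"y":0,"z":-1,"wx":0,"wy":0,"wz":-1,"fingers":60},{"x":0,"y":0,"z":-1,"wx":0,"wy":0,"wz":-1,"fingers":60}]'
python3 -m inch '[{"x":0,"y":0,"z":-0.5,"wx":0,"wy":0,"wz":-1,"fingers":60},{"x":0,"y":0,"z":0,"wx":0,"wy":0,"wz":-0.85,"fingers":60}]'
python3 - <<'E'
from h import *
c=snap('top','top1'); go([.56,.205,.28],95.2)
cv2.imwrite('pics/top1c.png',cv2.resize(c['frame'][160:280,130:430],None,fx=2.6,fy=2.6))
E
```

```text
time: 10.05
tool_pos: [0.5338, -0.129, 0.2862]
eef_rot: [0.063, 0.998, -0.0, 0.0]
wrist_force: [-0.3, -0.1, -0.3]
grip_width: 0.643
grip_force: 0.0
time: 10.25
tool_pos: [0.5345, -0.1292, 0.3027]
eef_rot: [-0.048, 0.999, -0.001, 0.002]
wrist_force: [0.1, 0.2, -0.7]
grip_width: 0.648
grip_force: 0.0
t 10.3 turn [-0.01  0.01  0.09] shift-after [-1.86 11.01  0.71]
```

View pics/top1c.png

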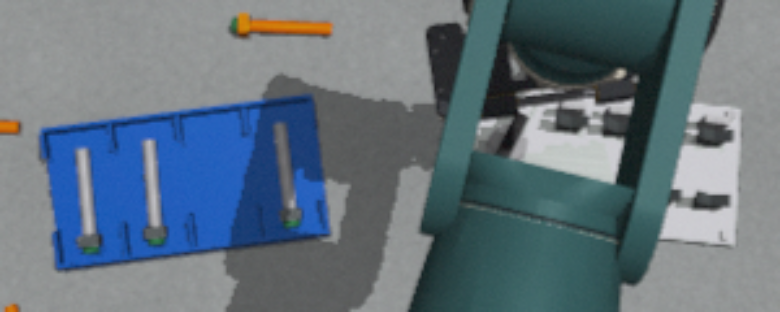

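The crop confirms the three grey dops in the blue bin, with heads at about (90,243), (155,235) and (291,217); orange ones are outside it. The knob is turned near (512,130) and the bar no longer lies over the V-rests.

```bash
python3 -m inch '[{"x":-0.19,"y":1,"z":0,"wx":0,"wy":0,"wz":0,"fingers":60},{"x":-0.19,"y":1,"z":0,"wx":0,"wy":0,"wz":0,"fingers":60},{"x":-0.19,"y":1,"z":0,"wx":0,"wy":0,"wz":0,"fingers":60},{"x":-0.19,"y":1,"z":0,"wx":0,"wy":0,"wz":0,"fingers":60},{"x":-0.19,"y":1,"z":0,"wx":0,"wy":0,"wz":0,"fingers":60},{"x":-0.19,"y":1,"z":0,"wx":0,"wy":0,"wz":0,"fingers":60},{"x":-0.19,"y":1,"z":0,"wx":0,"wy":0,"wz":0,"fingers":60},{"x":-0.19,"y":1,"z":0,"wx":0,"wy":0,"wz":0,"fingers":60},{"x":-0.19,"y":1,"z":0,"wx":0,"wy":0,"wz":0,"fingers":60},{"x":-0.19,"y":1,"z":0,"wx":0,"wy":0,"wz":0,"fingers":60}]'
python3 -m inch '[{"x":0,"y":1,"z":0,"wx":0,"wy":0,"wz":0,"fingers":60},{"x":0,"y":0,"z":0,"wx":0,"wy":0,"wz":0,"fingers":60},{"x":0,"y":0,"z":0,"wx":0,"wy":0,"wz":0,"fingers":60}]'
cat >> h.py <<'E'
BC=np.array([.5147,.2090]);BY=np.radians(5.2)
def dops(fn):
    """dop origin, axis yaw from wrist picture: rays onto bin floor plane + 9 mm"""
    d=load(fn); f=d['frame'].astype(int); K=d['camera_matrix']
    h,w=f.shape[:2]; u,v=np.meshgrid(np.arange(w),np.arange(h))
    V=np.stack([u,v,np.ones_like(u)],-1).reshape(-1,3)@np.linalg.inv(K).T@d['R']; C=-d['R'].T@d['t']
    bx=np.array([np.cos(BY),np.sin(BY),0]); a=np.radians(12); e1=bx*np.cos(a)+np.array([0,0,np.sin(a)]); n=-bx*np.sin(a)+np.array([0,0,np.cos(a)]); e2=np.cross(n,e1)
    P0=np.r_[BC,.0245]+n*.009
    X=C+V*((P0-C)@n/(V@n))[:,None]; q=np.c_[(X-P0)@e1,(X-P0)@e2].reshape(h,w,2)
    m=(f[...,0]<f[...,2]+25)&(abs(q[...,0])<.069)&(abs(q[...,1])<.136)&(v<300)
    m=cv2.morphologyEx(m.astype(np.uint8),cv2.MORPH_OPEN,np.ones((3,3)))
    out=[]
    for c in big(m):
        if cv2.contourArea(c)<400: continue
        mm=np.zeros(m.shape,np.uint8); cv2.drawContours(mm,[c],-1,1,-1); p=q[mm>0]
        g=p.mean(0); ax=np.linalg.svd(p-g,full_matrices=False)[2][0]; ax*=np.sign(ax[0]); s=(p-g)@ax
        r=(p-g)@np.array([-ax[1],ax[0]]); sh=(s>-.0+np.percentile(s,99.7)-.07); A=np.polyfit(s[sh],r[sh],1)
        o=np.percentile(s,99.7)-.045; L=np.ptp(s)
        ori=P0+e1*(g+ax*o)[0]+e2*(g+ax*o)[1]+(e2*ax[0]-e1*ax[1])*np.polyval(A,o)
        ori=ori # axis near 9 mm over floor mid-shaft
        dirw=e1*ax[0]+e2*ax[1]+(e2*ax[0]-e1*ax[1])*A[0]
        out.append((ori,np.degrees(np.arctan2(dirw[1],dirw[0])),L)); print('dop',ori.round(4),'yaw',round(out[-1][1],1),'L',round(L,4),'binxy',(g+ax*o).round(3))
    return out
E
python3 - <<'E'
from h import *
snap('wrist','wbin2'); dops('wbin2'); print('old');dops('wbin'); print(state()['tool_pos'])
d=load('wbin2');f=d['frame'].astype(int);c=big(f[...,0]>f[...,2]+50)[0][:,0]
print(rect(ray(d,c,.035)), cv2.boundingRect(c));
E
```

```text
time: 11.3
tool_pos: [0.5635, 0.1762, 0.2995]
eef_rot: [-0.044, 0.999, -0.0, -0.0]
wrist_force: [-0.2, 0.8, -0.1]
grip_width: 0.644
grip_force: 0.0
time: 11.6
tool_pos: [0.5608, 0.2051, 0.2993]
eef_rot: [-0.045, 0.999, -0.0, -0.0]
wrist_force: [-1.1, -0.3, 0.3]
grip_width: 0.647
grip_force: 0.0
dop [0.506  0.3124 0.0339] yaw 2.8 L 0.1103 binxy [0.003 0.104]
dop [0.5234 0.1044 0.0335] yaw 5.5 L 0.1084 binxy [ 0.001 -0.105]
dop [0.5122 0.2434 0.0338] yaw 2.0 L 0.1102 binxy [0.003 0.034]
old
dop [0.5056 0.3123 0.0338] yaw 2.6 L 0.1112 binxy [0.002 0.104]
dop [0.5115 0.2433 0.0337] yaw 2.4 L 0.1106 binxy [0.002 0.034]
dop [0.5242 0.1044 0.0337] yaw 5.7 L 0.1103 binxy [ 0.002 -0.105]
[0.56087235 0.20445382 0.29956104]
(array([0.51494373, 0.20828622]), (148.75662231445312, 299.74822998046875), 5.127228260040283) (167, 81, 234, 121)
```

View pics/wbin2.png

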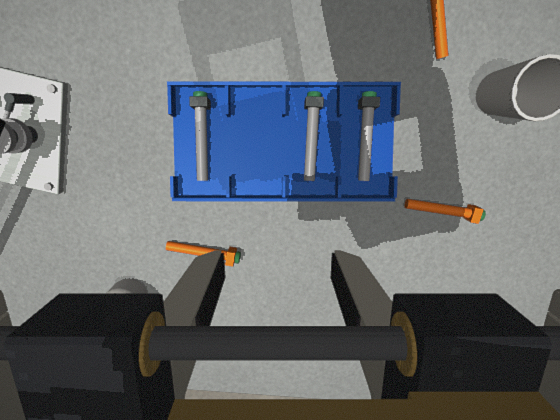

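The bin holds exactly three grey dops, at about (203,140), (311,137) and (367,140); both wrist views agree to 1 mm. The orange ones all lie outside.

```bash
cat >> h.py <<'E'
def pick(ori,yaw,h):
    s=np.radians(9.6);y=np.radians(yaw); a=np.array([np.cos(s)*np.cos(y),np.cos(s)*np.sin(y),np.sin(s)])
    z=np.array([np.sin(s)*np.cos(y),np.sin(s)*np.sin(y),-np.cos(s)])
    return go(np.array(ori)-.005*a-(.0065+h)*z,yaw+90,-9.6)
E
python3 - <<'E'
from h import *
pick([.5237,.1044,.0337],5.6,.08); pick([.5237,.1044,.0337],5.6,.0)
E
```

```text
t 11.7 turn [-0.01 -1.4  -0.07] shift-after [ 3.18 -3.2   5.59]
t 11.7 turn [-0.01 -1.4  -0.07] shift-after [ 3.18 -3.2   8.26]
```

```bash
python3 -m inch '[{"x":0,"y":0,"z":0,"wx":0,"wy":-0.7,"wz":-0.07,"fingers":40},{"x":0,"y":0,"z":0,"wx":0,"wy":-0.7,"wz":0,"fingers":40},{"x":0.64,"y":-0.64,"z":0.8,"wx":0,"wy":0,"wz":0,"fingers":40},{"x":0.64,"y":-0.64,"z":0.9,"wx":0,"wy":0,"wz":0,"fingers":40},{"x":0.64,"y":-0.64,"z":0.9,"wx":0,"wy":0,"wz":0,"fingers":40},{"x":0.64,"y":-0.64,"z":0.9,"wx":0,"wy":0,"wz":0,"fingers":40},{"x":0.62,"y":-0.64,"z":0.9,"wx":0,"wy":0,"wz":0,"fingers":40},{"x":0,"y":0,"z":0.8,"wx":0,"wy":0,"wz":0,"fingers":40},{"x":0,"y":0,"z":0.4,"wx":0,"wy":0,"wz":0,"fingers":40},{"x":0,"y":0,"z":0,"wx":0,"wy":0,"wz":0,"fingers":40}]'
python3 -m inch '[{"x":0,"y":0,"z":0,"wx":0,"wy":0,"wz":0,"fingers":40},{"x":0,"y":0,"z":0,"wx":0,"wy":0,"wz":0,"fingers":40}]'
python3 - <<'E'
from h import *
pick([.5237,.1044,.0337],5.6,.0)
E
```

```text
time: 12.65
tool_pos: [0.5045, 0.1021, 0.1171]
eef_rot: [-0.049, 0.995, 0.004, 0.083]
wrist_force: [-0.1, -0.7, 0.2]
grip_width: 0.432
grip_force: 0.0
time: 12.85
tool_pos: [0.5054, 0.103, 0.1197]
eef_rot: [-0.049, 0.995, 0.004, 0.085]
wrist_force: [0.0, 0.0, 0.9]
grip_width: 0.433
grip_force: 0.0
t 12.8 turn [0.   0.02 0.01] shift-after [ 0.04 -0.01  2.71]
```

```bash
python3 -m inch '[{"x":0.04,"y":0,"z":0.8,"wx":0,"wy":0,"wz":0,"fingers":40},{"x":0,"y":0,"z":0.8,"wx":0,"wy":0,"wz":0,"fingers":40},{"x":0,"y":0,"z":0.5,"wx":0,"wy":0,"wz":0,"fingers":40},{"x":0,"y":0,"z":0.3,"wx":0,"wy":0,"wz":0,"fingers":40},{"x":0,"y":0,"z":0.28,"wx":0,"wy":0,"wz":0,"fingers":40},{"x":0,"y":0,"z":0,"wx":0,"wy":0,"wz":0,"fingers":40},{"x":0,"y":0,"z":0,"wx":0,"wy":0,"wz":0,"fingers":0},{"x":0,"y":0,"z":0,"wx":0,"wy":0,"wz":0,"fingers":0},{"x":0,"y":0,"z":0,"wx":0,"wy":0,"wz":0,"fingers":0},{"x":0,"y":0,"z":0,"wx":0,"wy":0,"wz":0,"fingers":0}]' 40
python3 -m inch '[{"x":0,"y":0,"z":0,"wx":0,"wy":0,"wz":0,"fingers":0},{"x":0,"y":0,"z":-0.2,"wx":0,"wy":0,"wz":0,"fingers":0},{"x":0,"y":0,"z":-0.4,"wx":0,"wy":0,"wz":0,"fingers":0},{"x":0,"y":0,"z":-0.7,"wx":0,"wy":0,"wz":0,"fingers":0},{"x":0,"y":0,"z":-0.8,"wx":0,"wy":0,"wz":0,"fingers":0},{"x":0,"y":0,"z":-0.8,"wx":0,"wy":0,"wz":0,"fingers":0},{"x":0,"y":0,"z":-0.4,"wx":0,"wy":0,"wz":0,"fingers":0},{"x":0,"y":0,"z":0,"wx":0,"wy":0,"wz":0,"fingers":0}]'
cat >> h.py <<'E'
RC=np.array([.5202,-.2320]);RY=-8.2
def seat(i,dx=0,dy=0):
    a=np.radians(RY); y=[0,-.11,-.06,-.01,.04][i]+dy; return RC+np.array([[np.cos(a),-np.sin(a)],[np.sin(a),np.cos(a)]])@np.array([dx,y])
E
python3 - <<'E'
from h import *
go(np.r_[seat(1,-.005-.004),.12],RY+90); go(np.r_[seat(1,-.005-.004),.0555],RY+90); print(state()['grip_width']*93)
snap('wrist','hold1')
E
```

```text
time: 13.85
tool_pos: [0.5171, 0.1039, 0.0391]
eef_rot: [-0.049, 0.995, 0.004, 0.084]
wrist_force: [-0.3, 1.9, 1.4]
grip_width: 0.145
grip_force: 40.1
time: 14.65
tool_pos: [0.501, 0.1025, 0.1386]
eef_rot: [-0.049, 0.995, 0.004, 0.085]
wrist_force: [0.3, -0.3, -1.5]
grip_width: 0.144
grip_force: 40.0
t 14.7 turn [0.17 1.42 2.02] shift-after [ -1.92 -14.61   0.62]
t 14.7 turn [0.17 1.42 2.02] shift-after [ -1.92 -14.61   2.77]
13.38724658804412
```

View pics/hold1.png

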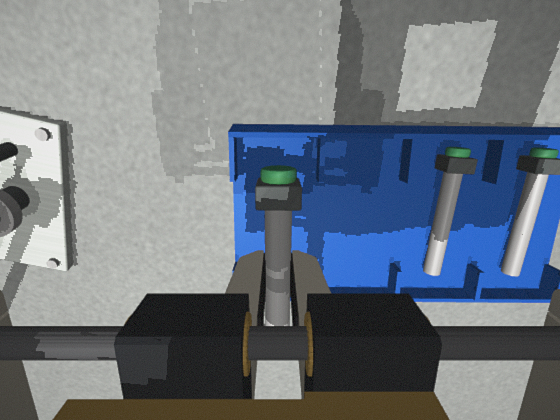

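The hold picture shows the dop squarely between the fingers, with its stone at (279,174) pointing towards the robot.

```bash
python3 -m inch '[{"x":0,"y":0,"z":-0.3,"wx":0,"wy":0.7,"wz":0,"fingers":0},{"x":0,"y":0,"z":0,"wx":0,"wy":0.7,"wz":0,"fingers":0},{"x":0,"y":0,"z":0,"wx":0,"wy":0,"wz":1,"fingers":0},{"x":0,"y":0,"z":0,"wx":0,"wy":0,"wz":1,"fingers":0},{"x":-0.12,"y":-0.91,"z":0,"wx":0,"wy":0,"wz":0,"fingers":0},{"x":-0.12,"y":-0.91,"z":0,"wx":0,"wy":0,"wz":0,"fingers":0},{"x":-0.12,"y":-0.91,"z":0,"wx":0,"wy":0,"wz":0,"fingers":0},{"x":-0.12,"y":-0.91,"z":0,"wx":0,"wy":0,"wz":0,"fingers":0},{"x":-0.12,"y":-0.91,"z":0,"wx":0,"wy":0,"wz":0,"fingers":0},{"x":-0.12,"y":-0.91,"z":0,"wx":0,"wy":0,"wz":0,"fingers":0}]'
python3 -m inch '[{"x":-0.12,"y":-0.91,"z":0,"wx":0,"wy":0,"wz":0,"fingers":0},{"x":-0.12,"y":-0.91,"z":0,"wx":0,"wy":0,"wz":0,"fingers":0},{"x":-0.12,"y":-0.91,"z":0,"wx":0,"wy":0,"wz":0,"fingers":0},{"x":-0.12,"y":-0.91,"z":0,"wx":0,"wy":0,"wz":0,"fingers":0},{"x":-0.12,"y":-0.91,"z":0,"wx":0,"wy":0,"wz":0,"fingers":0},{"x":-0.12,"y":-0.91,"z":0,"wx":0,"wy":0,"wz":0,"fingers":0},{"x":-0.12,"y":-0.91,"z":0,"wx":0,"wy":0,"wz":0,"fingers":0},{"x":-0.12,"y":-0.91,"z":0,"wx":0,"wy":0,"wz":0,"fingers":0},{"x":-0.12,"y":-0.91,"z":0,"wx":0,"wy":0,"wz":0,"fingers":0},{"x":-0.12,"y":-0.91,"z":0,"wx":0,"wy":0,"wz":0,"fingers":0}]'
python3 -m inch '[{"x":0,"y":0,"z":0.2,"wx":0,"wy":0,"wz":0,"fingers":0},{"x":0,"y":0,"z":0.2,"wx":0,"wy":0,"wz":0,"fingers":0},{"x":0,"y":0,"z":0,"wx":0,"wy":0,"wz":0,"fingers":0}]'
python3 - <<'E'
from h import *
go(np.r_[seat(1,-.005-.004),.0555],RY+90)
d=snap('wrist','hold1b'); 
def green(f): 
    f=f['frame'].astype(int); m=(f[...,1]>f[...,2]+25)&(f[...,1]>f[...,0]+20); c=[c for c in big(m) if 200<c[:,0,0].mean()<360][:1]; return cv2.boundingRect(c[0])
print(green(load('hold1')),green(d))
E
```

```text
time: 15.7
tool_pos: [0.4969, -0.0641, 0.1438]
eef_rot: [0.07, 0.998, -0.0, -0.001]
wrist_force: [0.0, 1.1, -0.7]
grip_width: 0.139
grip_force: 40.0
time: 16.7
tool_pos: [0.4943, -0.3393, 0.1436]
eef_rot: [0.07, 0.998, 0.0, -0.001]
wrist_force: [-0.3, -0.0, -1.9]
grip_width: 0.143
grip_force: 3.9
time: 17.0
tool_pos: [0.4943, -0.3373, 0.1313]
eef_rot: [0.07, 0.998, 0.001, -0.001]
wrist_force: [-0.3, 0.2, -2.3]
grip_width: 0.14
grip_force: 40.0
t 17.0 turn [ 0.01 -0.02  0.02] shift-after [-0.05 -0.07  2.53]
(261, 168, 35, 17) (260, 168, 35, 16)
```

The grip slackened for a moment in transit (3.9 N), but the stone is still at the same pixels, so nothing slipped.

```bash
python3 -m inch '[{"x":0.02,"y":-0.07,"z":0.7,"wx":0,"wy":0,"wz":0,"fingers":0},{"x":0,"y":0,"z":0.7,"wx":0,"wy":0,"wz":0,"fingers":0},{"x":0,"y":0,"z":0.5,"wx":0,"wy":0,"wz":0,"fingers":0},{"x":0,"y":0,"z":0.3,"wx":0,"wy":0,"wz":0,"fingers":0},{"x":0,"y":0,"z":0.2,"wx":0,"wy":0,"wz":0,"fingers":0},{"x":0,"y":0,"z":0.1,"wx":0,"wy":0,"wz":0,"fingers":0},{"x":0,"y":0,"z":0,"wx":0,"wy":0,"wz":0,"fingers":0},{"x":0,"y":0,"z":0,"wx":0,"wy":0,"wz":0,"fingers":0}]'
python3 -m inch '[{"x":0,"y":0,"z":0.03,"wx":0,"wy":0,"wz":0,"fingers":0},{"x":0,"y":0,"z":0,"wx":0,"wy":0,"wz":0,"fingers":0},{"x":0,"y":0,"z":0,"wx":0,"wy":0,"wz":0,"fingers":0}]' 8
python3 - <<'E'
from h import *
go(np.r_[seat(1,-.005),.0545],RY+90); print(state()['wrist_force'],state()['torque'])
E
```

```text
time: 17.85
tool_pos: [0.4941, -0.3406, 0.0591]
eef_rot: [0.07, 0.998, -0.0, 0.0]
wrist_force: [0.1, 0.6, -0.6]
grip_width: 0.138
grip_force: 40.0
time: 18.15
tool_pos: [0.4939, -0.3404, 0.0578]
eef_rot: [0.07, 0.998, -0.0, 0.0]
wrist_force: [-0.5, -0.1, -1.7]
grip_width: 0.145
grip_force: 8.0
t 18.1 turn [-0.    0.    0.02] shift-after [-0.18  0.04  0.11]
[-0.48915431 -0.1438021  -1.69623317] [-0.00175966 -0.02382386  0.01750205]
```

```bash
python3 -m inch '[{"x":0,"y":0,"z":0.06,"wx":0,"wy":0,"wz":0,"fingers":0},{"x":0,"y":0,"z":0,"wx":0,"wy":0,"wz":0,"fingers":0}]'
python3 -m inch '[{"x":0,"y":0,"z":0.05,"wx":0,"wy":0,"wz":0,"fingers":0},{"x":0,"y":0,"z":0,"wx":0,"wy":0,"wz":0,"fingers":0}]'
python3 -m inch '[{"x":-0.1,"y":0,"z":0,"wx":0,"wy":0,"wz":0,"fingers":0},{"x":0,"y":0,"z":0,"wx":0,"wy":0,"wz":0,"fingers":0}]'
python3 -m inch '[{"x":-0.05,"y":0,"z":0,"wx":0,"wy":0,"wz":0,"fingers":0},{"x":0,"y":0,"z":0,"wx":0,"wy":0,"wz":0,"fingers":0}]'
```

```text
time: 18.35
tool_pos: [0.4941, -0.3404, 0.056]
eef_rot: [0.07, 0.998, -0.0, 0.0]
wrist_force: [-0.9, 1.3, 1.5]
grip_width: 0.148
grip_force: 8.0
time: 18.55
tool_pos: [0.4941, -0.3399, 0.0546]
eef_rot: [0.07, 0.998, 0.0, 0.0]
wrist_force: [0.1, 6.1, 5.2]
grip_width: 0.148
grip_force: 8.0
time: 18.75
tool_pos: [0.4967, -0.3402, 0.0543]
eef_rot: [0.07, 0.998, 0.001, -0.0]
wrist_force: [-4.2, 8.2, 7.3]
grip_width: 0.149
grip_force: 8.0
time: 18.95
tool_pos: [0.4977, -0.3403, 0.0541]
eef_rot: [0.07, 0.998, 0.001, -0.001]
wrist_force: [-7.2, 7.5, 6.6]
grip_width: 0.148
grip_force: 8.0
```

```bash
python3 -m inch '[{"x":0,"y":0.04,"z":-0.03,"wx":0,"wy":0,"wz":0,"fingers":0},{"x":0,"y":0,"z":0,"wx":0,"wy":0,"wz":0,"fingers":0}]'
python3 -m inch '[{"x":-0.07,"y":0,"z":0,"wx":0,"wy":0,"wz":0,"fingers":0},{"x":0,"y":0,"z":0,"wx":0,"wy":0,"wz":0,"fingers":0}]'
python3 -m inch '[{"x":-0.07,"y":0,"z":0,"wx":0,"wy":0,"wz":0,"fingers":0},{"x":0,"y":0,"z":0,"wx":0,"wy":0,"wz":0,"fingers":0}]'
python3 - <<'E'
from h import *
go(np.r_[seat(1,-.005),.0545],RY+90)
E
```

```text
time: 19.15
tool_pos: [0.4977, -0.3397, 0.0546]
eef_rot: [0.07, 0.998, -0.0, -0.001]
wrist_force: [-4.2, 0.7, -1.6]
grip_width: 0.147
grip_force: 8.0
time: 19.35
tool_pos: [0.4992, -0.3399, 0.0542]
eef_rot: [0.07, 0.998, 0.0, -0.002]
wrist_force: [-9.4, -0.0, -1.3]
grip_width: 0.148
grip_force: 8.0
time: 19.55
tool_pos: [0.5012, -0.3402, 0.0541]
eef_rot: [0.07, 0.998, 0.0, -0.002]
wrist_force: [-10.5, 0.4, 0.1]
grip_width: 0.15
grip_force: 8.0
t 19.6 turn [ 0.   -0.03  0.02] shift-after [ 0.05 -0.01 -0.01]
```

```bash
python3 -m inch '[{"x":0,"y":0,"z":0,"wx":0,"wy":0,"wz":0,"fingers":18},{"x":0,"y":0,"z":0,"wx":0,"wy":0,"wz":0,"fingers":30},{"x":0,"y":0,"z":0,"wx":0,"wy":0,"wz":0,"fingers":36},{"x":0,"y":0,"z":0,"wx":0,"wy":0,"wz":0,"fingers":36},{"x":0,"y":0,"z":-0.3,"wx":0,"wy":0,"wz":0,"fingers":36},{"x":0,"y":0,"z":-0.6,"wx":0,"wy":0,"wz":0,"fingers":36},{"x":0,"y":0,"z":-1,"wx":0,"wy":0,"wz":0,"fingers":36},{"x":0,"y":0,"z":-1,"wx":0,"wy":0,"wz":0,"fingers":36},{"x":0,"y":0,"z":-0.6,"wx":0,"wy":0,"wz":0,"fingers":40},{"x":0,"y":0,"z":0,"wx":0,"wy":0,"wz":0,"fingers":40}]'
python3 -m inch '[{"x":-0.9,"y":0,"z":-0.5,"wx":0,"wy":0,"wz":0,"fingers":60},{"x":-0.9,"y":0,"z":-0.5,"wx":0,"wy":0,"wz":0,"fingers":60},{"x":-0.6,"y":0,"z":-0.5,"wx":0,"wy":0,"wz":0,"fingers":60},{"x":0,"y":0,"z":0,"wx":0,"wy":0,"wz":0,"fingers":60},{"x":0,"y":0,"z":0,"wx":0,"wy":0,"wz":0,"fingers":60}]'
python3 - <<'E'
from h import *
c=snap('wrist','w1'); d=load('w1')
cv2.imwrite('pics/w1c.png',cv2.resize(c['frame'][0:300,130:430],None,fx=2,fy=2))
for dx in(-.064,-.057,-.045,.045): print(dx,proj(d,np.r_[seat(1,dx),.055]))
E
```

```text
time: 20.55
tool_pos: [0.5035, -0.341, 0.1633]
eef_rot: [0.07, 0.998, -0.001, 0.002]
wrist_force: [-1.1, 0.4, -0.1]
grip_width: 0.426
grip_force: 0.0
time: 21.05
tool_pos: [0.5735, -0.3503, 0.2034]
eef_rot: [0.07, 0.998, 0.0, -0.001]
wrist_force: [0.1, -0.1, -0.3]
grip_width: 0.643
grip_force: 0.0
-0.064 [[277.14088522  50.26124808]]
-0.057 [[277.12881656  59.34241006]]
-0.045 [[277.1085387   74.60066764]]
0.045 [[276.97128718 177.87675379]]
```

View pics/w1c.png

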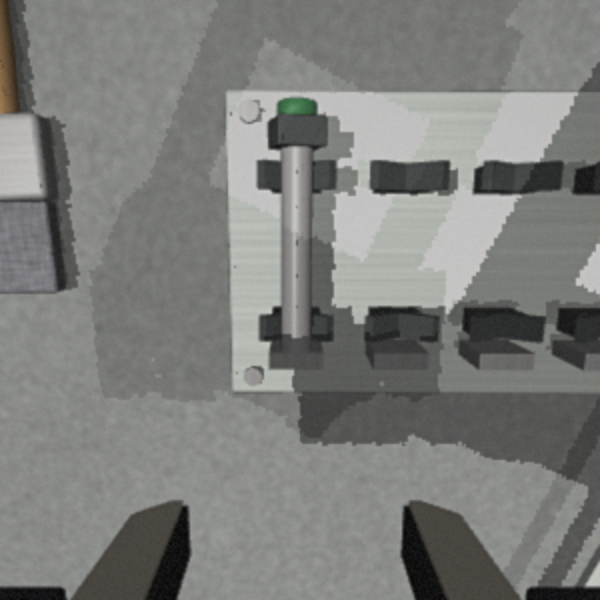

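Dop 1 lies in V-rest 1, stone (297,107) overhanging the front. The tail near (296,337) is in shadow, so I check it numerically.

Run:
```python
from h import *
d=load('w1'); g=cv2.cvtColor(d['frame'],cv2.COLOR_BGR2GRAY)
for u in (274,278,282): print(u,list(g[160:190,u]))
print('s2',[list(g[160:190,u]) for u in (325,330)])
f=d['frame'].astype(int)
print('green col',[(r,list(f[r,278])) for r in range(44,62)])
```

```text
274 [np.uint8(137), np.uint8(136), np.uint8(137), np.uint8(137), np.uint8(136), np.uint8(136), np.uint8(134), np.uint8(73), np.uint8(70), np.uint8(71), np.uint8(73), np.uint8(73), np.uint8(73), np.uint8(70), np.uint8(73), np.uint8(75), np.uint8(75), np.uint8(79), np.uint8(82), np.uint8(76), np.uint8(79), np.uint8(79), np.uint8(78), np.uint8(82), np.uint8(111), np.uint8(182), np.uint8(181), np.uint8(184), np.uint8(182), np.uint8(178)]
278 [np.uint8(148), np.uint8(147), np.uint8(146), np.uint8(145), np.uint8(146), np.uint8(148), np.uint8(146), np.uint8(148), np.uint8(146), np.uint8(82), np.uint8(74), np.uint8(79), np.uint8(78), np.uint8(80), np.uint8(79), np.uint8(80), np.uint8(78), np.uint8(79), np.uint8(78), np.uint8(80), np.uint8(77), np.uint8(79), np.uint8(78), np.uint8(79), np.uint8(80), np.uint8(86), np.uint8(91), np.uint8(91), np.uint8(91), np.uint8(92)]
282 [np.uint8(112), np.uint8(110), np.uint8(112), np.uint8(110), np.uint8(116), np.uint8(109), np.uint8(111), np.uint8(109), np.uint8(71), np.uint8(69), np.uint8(72), np.uint8(69), np.uint8(73), np.uint8(72), np.uint8(73), np.ui
[... 1286 characters left out ...]
nt64(152), np.int64(154), np.int64(154)]), (49, [np.int64(80), np.int64(116), np.int64(70)]), (50, [np.int64(75), np.int64(116), np.int64(59)]), (51, [np.int64(81), np.int64(122), np.int64(71)]), (52, [np.int64(92), np.int64(131), np.int64(81)]), (53, [np.int64(90), np.int64(134), np.int64(80)]), (54, [np.int64(87), np.int64(130), np.int64(78)]), (55, [np.int64(81), np.int64(125), np.int64(72)]), (56, [np.int64(74), np.int64(114), np.int64(64)]), (57, [np.int64(61), np.int64(69), np.int64(61)]), (58, [np.int64(78), np.int64(77), np.int64(76)]), (59, [np.int64(77), np.int64(81), np.int64(74)]), (60, [np.int64(76), np.int64(78), np.int64(76)]), (61, [np.int64(76), np.int64(76), np.int64(75)])]
```

The stop's top edge is at row 177 and the shadowed shaft runs up to it, as predicted. With the 10 N slip in the push, the dop is home.

```bash
python3 -m inch '[{"x":0,"y":0.8,"z":-0.6,"wx":0,"wy":0,"wz":0,"fingers":40},{"x":0,"y":1,"z":-0.5,"wx":0,"wy":0,"wz":0,"fingers":40},{"x":0,"y":1,"z":-0.5,"wx":0,"wy":0,"wz":0,"fingers":40},{"x":0,"y":1,"z":-0.5,"wx":0,"wy":0,"wz":0,"fingers":40},{"x":0,"y":1,"z":-0.5,"wx":0,"wy":0,"wz":0,"fingers":40},{"x":0,"y":1,"z":0,"wx":0,"wy":0,"wz":0,"fingers":40},{"x":0,"y":1,"z":0,"wx":0,"wy":0,"wz":0,"fingers":40},{"x":0,"y":1,"z":0,"wx":0,"wy":0,"wz":0,"fingers":40},{"x":0,"y":1,"z":0,"wx":0,"wy":0,"wz":0,"fingers":40},{"x":0,"y":1,"z":0,"wx":0,"wy":0,"wz":0,"fingers":40}]'
python3 -m inch '[{"x":0,"y":1,"z":0,"wx":0,"wy":0,"wz":0,"fingers":40},{"x":0.3,"y":1,"z":0,"wx":0,"wy":0,"wz":0,"fingers":40},{"x":0.3,"y":1,"z":0,"wx":0,"wy":0,"wz":0,"fingers":40},{"x":0.3,"y":1,"z":0,"wx":0,"wy":0,"wz":0,"fingers":40},{"x":0.3,"y":1,"z":0,"wx":0,"wy":0,"wz":0,"fingers":40},{"x":0.3,"y":1,"z":0,"wx":0,"wy":0,"wz":0,"fingers":40},{"x":0.3,"y":1,"z":0,"wx":0,"wy":0,"wz":0,"fingers":40},{"x":0.3,"y":1,"z":0,"wx":0,"wy":0,"wz":0,"fingers":40},{"x":0,"y":0,"z":0,"wx":0,"wy":0,"wz":-1,"fingers":40},{"x":0,"y":0,"z":0,"wx":0,"wy":0,"wz":-1,"fingers":40}]'
python3 -m inch '[{"x":0,"y":0,"z":0,"wx":0,"wy":0,"wz":-0.03,"fingers":40},{"x":0,"y":0,"z":0,"wx":0,"wy":0,"wz":0,"fingers":40}]'
python3 - <<'E'
from h import *
snap('wrist','wbin3'); o=dops('wbin3')
for q in o[:3]: 
    if abs(q[2]-.11)<.004: pick(q[0],q[1],.08)
E
```

```text
time: 22.1
tool_pos: [0.6143, -0.0584, 0.2819]
eef_rot: [0.071, 0.998, -0.0, -0.001]
wrist_force: [0.6, 0.4, -0.0]
grip_width: 0.425
grip_force: 0.0
time: 23.1
tool_pos: [0.5855, 0.1874, 0.2816]
eef_rot: [-0.052, 0.999, -0.0, -0.001]
wrist_force: [-0.1, -0.4, -0.5]
grip_width: 0.43
grip_force: 0.0
time: 23.3
tool_pos: [0.5861, 0.1866, 0.2823]
eef_rot: [-0.049, 0.999, -0.0, -0.0]
wrist_force: [-0.1, 0.5, -0.1]
grip_width: 0.43
grip_force: 0.0
dop [0.5055 0.3124 0.0337] yaw 2.2 L 0.1109 binxy [0.002 0.104]
dop [0.5119 0.2435 0.0338] yaw 2.0 L 0.1099 binxy [0.002 0.035]
t 23.4 turn [ 0.04 -1.4   0.5 ] shift-after [4.04 4.29 4.87]
t 23.4 turn [ 0.04 -1.4   0.53] shift-after [3.92 1.98 4.89]
```

```bash
python3 -m inch '[{"x":0,"y":0,"z":0,"wx":0,"wy":0,"wz":0.52,"fingers":40},{"x":0,"y":0,"z":0,"wx":0,"wy":-0.7,"wz":0,"fingers":40},{"x":0,"y":0,"z":0,"wx":0,"wy":-0.7,"wz":0,"fingers":40},{"x":0.78,"y":0.4,"z":0.9,"wx":0,"wy":0,"wz":0,"fingers":40},{"x":0.78,"y":0.4,"z":0.9,"wx":0,"wy":0,"wz":0,"fingers":40},{"x":0.78,"y":0.4,"z":0.9,"wx":0,"wy":0,"wz":0,"fingers":40},{"x":0.78,"y":0.4,"z":0.9,"wx":0,"wy":0,"wz":0,"fingers":40},{"x":0.78,"y":0.38,"z":0.9,"wx":0,"wy":0,"wz":0,"fingers":40},{"x":0,"y":0,"z":0.4,"wx":0,"wy":0,"wz":0,"fingers":40},{"x":0,"y":0,"z":0,"wx":0,"wy":0,"wz":0,"fingers":40}]'
python3 -m inch '[{"x":0,"y":0,"z":0,"wx":0,"wy":0,"wz":0,"fingers":40}]'
python3 - <<'E'
from h import *
pick([.5117,.2435,.0338],2.2,.0)
E
```

```text
time: 24.35
tool_pos: [0.493, 0.2423, 0.117]
eef_rot: [-0.02, 0.996, 0.001, 0.083]
wrist_force: [0.2, 0.7, 0.1]
grip_width: 0.433
grip_force: 0.0
time: 24.45
tool_pos: [0.4943, 0.2425, 0.1196]
eef_rot: [-0.019, 0.996, 0.002, 0.084]
wrist_force: [0.1, 0.9, 0.7]
grip_width: 0.427
grip_force: 0.0
t 24.4 turn [0.   0.01 0.  ] shift-after [0.07 0.01 2.7 ]
```

```bash
python3 -m inch '[{"x":0.05,"y":0,"z":0.8,"wx":0,"wy":0,"wz":0,"fingers":40},{"x":0,"y":0,"z":0.8,"wx":0,"wy":0,"wz":0,"fingers":40},{"x":0,"y":0,"z":0.5,"wx":0,"wy":0,"wz":0,"fingers":40},{"x":0,"y":0,"z":0.3,"wx":0,"wy":0,"wz":0,"fingers":40},{"x":0,"y":0,"z":0.28,"wx":0,"wy":0,"wz":0,"fingers":40},{"x":0,"y":0,"z":0,"wx":0,"wy":0,"wz":0,"fingers":40},{"x":0,"y":0,"z":0,"wx":0,"wy":0,"wz":0,"fingers":0},{"x":0,"y":0,"z":0,"wx":0,"wy":0,"wz":0,"fingers":0},{"x":0,"y":0,"z":0,"wx":0,"wy":0,"wz":0,"fingers":0},{"x":0,"y":0,"z":0,"wx":0,"wy":0,"wz":0,"fingers":0}]' 40
python3 -m inch '[{"x":0,"y":0,"z":0,"wx":0,"wy":0,"wz":0,"fingers":0},{"x":0,"y":0,"z":-0.2,"wx":0,"wy":0,"wz":0,"fingers":0},{"x":0,"y":0,"z":-0.4,"wx":0,"wy":0,"wz":0,"fingers":0},{"x":0,"y":0,"z":-0.7,"wx":0,"wy":0,"wz":0,"fingers":0},{"x":0,"y":0,"z":-0.8,"wx":0,"wy":0,"wz":0,"fingers":0},{"x":0,"y":0,"z":-0.8,"wx":0,"wy":0,"wz":0,"fingers":0},{"x":0,"y":0,"z":-0.7,"wx":0,"wy":0.7,"wz":0,"fingers":0},{"x":0,"y":0,"z":0,"wx":0,"wy":0.7,"wz":0,"fingers":0},{"x":0,"y":0,"z":0,"wx":0,"wy":0,"wz":0.8,"fingers":0},{"x":0,"y":0,"z":0,"wx":0,"wy":0,"wz":0.7,"fingers":0}]'
cat >> h.py <<'E'
def green(f): 
    f=f['frame'].astype(int); m=(f[...,1]>f[...,2]+25)&(f[...,1]>f[...,0]+20); c=[c for c in big(m) if 200<c[:,0,0].mean()<360][:1]; return cv2.boundingRect(c[0])
E
python3 - <<'E'
from h import *
go(np.r_[seat(2,-.005-.006),.13],RY+90); print(state()['grip_width']*93)
print(green(snap('wrist','hold2')))
E
```

```text
time: 25.45
tool_pos: [0.5054, 0.2432, 0.0392]
eef_rot: [-0.02, 0.996, 0.002, 0.084]
wrist_force: [-0.0, 1.0, 1.0]
grip_width: 0.142
grip_force: 40.1
time: 26.45
tool_pos: [0.4876, 0.2425, 0.1465]
eef_rot: [0.072, 0.997, -0.0, 0.0]
wrist_force: [0.8, -1.2, 0.0]
grip_width: 0.14
grip_force: 40.0
t 26.4 turn [-0.  0. -0.] shift-after [ -2.96 -17.5    0.55]
12.989755323344912
(259, 167, 36, 16)
```

Held in the same place as the first. Carrying it to V-rest 2.

```bash
python3 -m inch '[{"x":-0.16,"y":-0.97,"z":0,"wx":0,"wy":0,"wz":0,"fingers":0},{"x":-0.16,"y":-0.97,"z":0,"wx":0,"wy":0,"wz":0,"fingers":0},{"x":-0.16,"y":-0.97,"z":0,"wx":0,"wy":0,"wz":0,"fingers":0},{"x":-0.16,"y":-0.97,"z":0,"wx":0,"wy":0,"wz":0,"fingers":0},{"x":-0.16,"y":-0.97,"z":0,"wx":0,"wy":0,"wz":0,"fingers":0},{"x":-0.16,"y":-0.97,"z":0,"wx":0,"wy":0,"wz":0,"fingers":0},{"x":-0.16,"y":-0.97,"z":0,"wx":0,"wy":0,"wz":0,"fingers":0},{"x":-0.16,"y":-0.97,"z":0,"wx":0,"wy":0,"wz":0,"fingers":0},{"x":-0.16,"y":-0.97,"z":0,"wx":0,"wy":0,"wz":0,"fingers":0},{"x":-0.16,"y":-0.97,"z":0,"wx":0,"wy":0,"wz":0,"fingers":0}]'
python3 -m inch '[{"x":-0.16,"y":-0.97,"z":0,"wx":0,"wy":0,"wz":0,"fingers":0},{"x":-0.16,"y":-0.97,"z":0,"wx":0,"wy":0,"wz":0,"fingers":0},{"x":-0.16,"y":-0.97,"z":0,"wx":0,"wy":0,"wz":0,"fingers":0},{"x":-0.16,"y":-0.97,"z":0,"wx":0,"wy":0,"wz":0,"fingers":0},{"x":-0.16,"y":-0.97,"z":0,"wx":0,"wy":0,"wz":0,"fingers":0},{"x":-0.16,"y":-0.97,"z":0,"wx":0,"wy":0,"wz":0,"fingers":0},{"x":-0.16,"y":-0.97,"z":0,"wx":0,"wy":0,"wz":0,"fingers":0},{"x":-0.16,"y":-0.97,"z":0,"wx":0,"wy":0,"wz":0,"fingers":0},{"x":0,"y":0,"z":0.3,"wx":0,"wy":0,"wz":0,"fingers":0},{"x":0,"y":0,"z":0.2,"wx":0,"wy":0,"wz":0,"fingers":0}]'
python3 -m inch '[{"x":0,"y":0,"z":0,"wx":0,"wy":0,"wz":0,"fingers":0},{"x":0,"y":0,"z":0,"wx":0,"wy":0,"wz":0,"fingers":0}]'
python3 - <<'E'
from h import *
print(green(snap('wrist','hold2b')))
go(np.r_[seat(2,-.005-.006,.001),.0575],RY+90); print(state()['grip_width']*93)
E
```

```text
time: 27.5
tool_pos: [0.4941, -0.0535, 0.1465]
eef_rot: [0.069, 0.998, -0.0, 0.001]
wrist_force: [0.8, 0.3, -0.2]
grip_width: 0.137
grip_force: 40.0
time: 28.5
tool_pos: [0.4997, -0.2883, 0.1304]
eef_rot: [0.07, 0.998, -0.0, -0.0]
wrist_force: [0.5, 0.5, -1.2]
grip_width: 0.14
grip_force: 40.0
time: 28.7
tool_pos: [0.5, -0.2875, 0.1308]
eef_rot: [0.069, 0.998, -0.0, 0.0]
wrist_force: [0.3, 0.1, -0.1]
grip_width: 0.138
grip_force: 40.0
(260, 167, 35, 16)
t 28.8 turn [-0.    0.    0.04] shift-after [-0.03 -0.04  2.45]
12.640114257600287
```

```bash
python3 -m inch '[{"x":-0.03,"y":-0.04,"z":0.7,"wx":0,"wy":0,"wz":0,"fingers":0},{"x":0,"y":0,"z":0.7,"wx":0,"wy":0,"wz":0,"fingers":0},{"x":0,"y":0,"z":0.5,"wx":0,"wy":0,"wz":0,"fingers":0},{"x":0,"y":0,"z":0.3,"wx":0,"wy":0,"wz":0,"fingers":0},{"x":0,"y":0,"z":0.2,"wx":0,"wy":0,"wz":0,"fingers":0},{"x":0,"y":0,"z":0.05,"wx":0,"wy":0,"wz":0,"fingers":0},{"x":0,"y":0,"z":0,"wx":0,"wy":0,"wz":0,"fingers":0}]'
python3 -m inch '[{"x":0,"y":0,"z":0.05,"wx":0,"wy":0,"wz":0,"fingers":0},{"x":0,"y":0,"z":0,"wx":0,"wy":0,"wz":0,"fingers":0}]' 8
python3 -m inch '[{"x":0,"y":0,"z":0.04,"wx":0,"wy":0,"wz":0,"fingers":0},{"x":0,"y":0,"z":0,"wx":0,"wy":0,"wz":0,"fingers":0}]'
```

```text
time: 29.45
tool_pos: [0.5009, -0.2897, 0.0576]
eef_rot: [0.07, 0.998, -0.0, 0.0]
wrist_force: [0.4, 0.8, -0.2]
grip_width: 0.136
grip_force: 40.0
time: 29.65
tool_pos: [0.5009, -0.2897, 0.056]
eef_rot: [0.07, 0.998, -0.0, 0.0]
wrist_force: [0.4, 0.3, -1.3]
grip_width: 0.149
grip_force: 8.0
time: 29.85
tool_pos: [0.5009, -0.2897, 0.0548]
eef_rot: [0.07, 0.998, -0.0, 0.0]
wrist_force: [0.7, 1.1, 1.0]
grip_width: 0.149
grip_force: 8.0
```

```bash
python3 -m inch '[{"x":-0.07,"y":0,"z":0,"wx":0,"wy":0,"wz":0,"fingers":0},{"x":0,"y":0,"z":0,"wx":0,"wy":0,"wz":0,"fingers":0}]'
python3 -m inch '[{"x":-0.07,"y":0,"z":0,"wx":0,"wy":0,"wz":0,"fingers":0},{"x":0,"y":0,"z":0,"wx":0,"wy":0,"wz":0,"fingers":0}]'
python3 -m inch '[{"x":-0.07,"y":0,"z":0,"wx":0,"wy":0,"wz":0,"fingers":0},{"x":0,"y":0,"z":0,"wx":0,"wy":0,"wz":0,"fingers":0}]'
python3 - <<'E'
from h import *
go(np.r_[seat(2,-.005),.0545],RY+90)
E
```

```text
time: 30.05
tool_pos: [0.503, -0.2898, 0.0545]
eef_rot: [0.07, 0.998, -0.0, 0.0]
wrist_force: [-0.5, 2.6, 2.2]
grip_width: 0.145
grip_force: 8.0
time: 30.25
tool_pos: [0.5049, -0.29, 0.0544]
eef_rot: [0.07, 0.998, 0.0, -0.0]
wrist_force: [-2.1, 3.6, 3.2]
grip_width: 0.151
grip_force: 8.0
time: 30.45
tool_pos: [0.5063, -0.2902, 0.0541]
eef_rot: [0.07, 0.998, 0.0, -0.001]
wrist_force: [-8.2, 4.0, 4.4]
grip_width: 0.148
grip_force: 8.0
t 30.4 turn [ 0.   -0.02  0.03] shift-after [-0.01 -0.01 -0.01]
```

```bash
python3 -m inch '[{"x":-0.05,"y":0.02,"z":0,"wx":0,"wy":0,"wz":0,"fingers":0},{"x":-0.05,"y":0,"z":0,"wx":0,"wy":0,"wz":0,"fingers":0},{"x":0,"y":0,"z":0,"wx":0,"wy":0,"wz":0,"fingers":0}]'
python3 -m inch '[{"x":0,"y":0,"z":0,"wx":0,"wy":0,"wz":0,"fingers":18},{"x":0,"y":0,"z":0,"wx":0,"wy":0,"wz":0,"fingers":30},{"x":0,"y":0,"z":0,"wx":0,"wy":0,"wz":0,"fingers":36},{"x":0,"y":0,"z":0,"wx":0,"wy":0,"wz":0,"fingers":36},{"x":0,"y":0,"z":-0.3,"wx":0,"wy":0,"wz":0,"fingers":36},{"x":0,"y":0,"z":-0.6,"wx":0,"wy":0,"wz":0,"fingers":36},{"x":0,"y":0,"z":-1,"wx":0,"wy":0,"wz":0,"fingers":36},{"x":0,"y":0,"z":-1,"wx":0,"wy":0,"wz":0,"fingers":36},{"x":-0.3,"y":0.5,"z":-1,"wx":0,"wy":0,"wz":0,"fingers":40},{"x":-0.3,"y":1,"z":-1,"wx":0,"wy":0,"wz":0,"fingers":40}]'
python3 -m inch '[{"x":-0.3,"y":1,"z":-1,"wx":0,"wy":0,"wz":0,"fingers":40},{"x":-0.3,"y":1,"z":-1,"wx":0,"wy":0,"wz":0,"fingers":40},{"x":-0.3,"y":1,"z":0,"wx":0,"wy":0,"wz":0,"fingers":40},{"x":-0.3,"y":1,"z":0,"wx":0,"wy":0,"wz":0,"fingers":40},{"x":-0.3,"y":1,"z":0,"wx":0,"wy":0,"wz":0,"fingers":40},{"x":-0.3,"y":1,"z":0,"wx":0,"wy":0,"wz":0,"fingers":40},{"x":-0.3,"y":1,"z":0,"wx":0,"wy":0,"wz":0,"fingers":40},{"x":-0.3,"y":1,"z":0,"wx":0,"wy":0,"wz":0,"fingers":40},{"x":0,"y":1,"z":0,"wx":0,"wy":0,"wz":0,"fingers":40},{"x":0,"y":1,"z":0,"wx":0,"wy":0,"wz":0,"fingers":40}]'
python3 -m inch '[{"x":0,"y":1,"z":0,"wx":0,"wy":0,"wz":0,"fingers":40},{"x":0,"y":1,"z":0,"wx":0,"wy":0,"wz":0,"fingers":40},{"x":0,"y":1,"z":0,"wx":0,"wy":0,"wz":0,"fingers":40},{"x":0,"y":1,"z":0,"wx":0,"wy":0,"wz":0,"fingers":40},{"x":0,"y":1,"z":0,"wx":0,"wy":0,"wz":0,"fingers":40},{"x":0,"y":0,"z":0,"wx":0,"wy":0,"wz":-0.8,"fingers":40},{"x":0,"y":0,"z":0,"wx":0,"wy":0,"wz":-0.7,"fingers":40},{"x":0,"y":0,"z":0,"wx":0,"wy":0,"wz":0,"fingers":40},{"x":0,"y":0,"z":0,"wx":0,"wy":0,"wz":0,"fingers":40}]'
python3 - <<'E'
from h import *
snap('wrist','wbin4'); o=dops('wbin4')
for q in o[:3]: 
    if abs(q[2]-.11)<.005: pick(q[0],q[1],.08)
E
```

```text
time: 30.75
tool_pos: [0.5089, -0.2902, 0.0537]
eef_rot: [0.07, 0.998, 0.0, -0.002]
wrist_force: [-10.8, 1.2, 1.0]
grip_width: 0.149
grip_force: 8.0
time: 31.75
tool_pos: [0.534, -0.2488, 0.2035]
eef_rot: [0.071, 0.997, -0.001, 0.0]
wrist_force: [0.4, -1.3, 0.3]
grip_width: 0.427
grip_force: 0.0
time: 32.75
tool_pos: [0.6473, 0.0402, 0.262]
eef_rot: [0.07, 0.998, -0.0, 0.0]
wrist_force: [-0.1, 0.1, 0.7]
grip_width: 0.43
grip_force: 0.0
time: 33.65
tool_pos: [0.668, 0.1874, 0.2618]
eef_rot: [-0.019, 1.0, -0.0, 0.0]
wrist_force: [-0.3, -0.7, 0.8]
grip_width: 0.43
grip_force: 0.0
dop [0.5074 0.3127 0.0341] yaw 2.1 L 0.0862 binxy [0.004 0.104]
```

Dop 3 is still where it was (its head is only cut by the image edge). Picking it.

Run:
```python
from h import *
pick([.5058,.3125,.0338],2.2,.08)
```

```text
t 33.7 turn [-0.   -1.39 -0.01] shift-after [6.6  4.38 3.73]
```

```bash
python3 -m inch '[{"x":0,"y":0,"z":0,"wx":0,"wy":-0.7,"wz":0,"fingers":40},{"x":0,"y":0,"z":0,"wx":0,"wy":-0.7,"wz":0,"fingers":40},{"x":0.94,"y":0.62,"z":0.53,"wx":0,"wy":0,"wz":0,"fingers":40},{"x":0.94,"y":0.62,"z":0.53,"wx":0,"wy":0,"wz":0,"fingers":40},{"x":0.94,"y":0.62,"z":0.53,"wx":0,"wy":0,"wz":0,"fingers":40},{"x":0.94,"y":0.62,"z":0.53,"wx":0,"wy":0,"wz":0,"fingers":40},{"x":0.94,"y":0.62,"z":0.53,"wx":0,"wy":0,"wz":0,"fingers":40},{"x":0.94,"y":0.62,"z":0.53,"wx":0,"wy":0,"wz":0,"fingers":40},{"x":0.94,"y":0.62,"z":0.53,"wx":0,"wy":0,"wz":0,"fingers":40},{"x":0,"y":0,"z":0,"wx":0,"wy":0,"wz":0,"fingers":40}]'
python3 -m inch '[{"x":0,"y":0,"z":0,"wx":0,"wy":0,"wz":0,"fingers":40},{"x":0,"y":0,"z":0,"wx":0,"wy":0,"wz":0,"fingers":40}]'
python3 - <<'E'
from h import *
pick([.5058,.3125,.0338],2.2,.0)
E
```

```text
time: 34.7
tool_pos: [0.4838, 0.3112, 0.1158]
eef_rot: [-0.02, 0.996, 0.001, 0.082]
wrist_force: [-0.1, -0.3, 0.2]
grip_width: 0.427
grip_force: 0.0
time: 34.9
tool_pos: [0.4879, 0.3102, 0.1196]
eef_rot: [-0.019, 0.996, 0.002, 0.085]
wrist_force: [0.9, -0.3, -0.1]
grip_width: 0.433
grip_force: 0.0
t 34.9 turn [0.   0.01 0.01] shift-after [0.05 0.05 2.7 ]
```

```bash
python3 -m inch '[{"x":0.04,"y":0.05,"z":0.8,"wx":0,"wy":0,"wz":0,"fingers":40},{"x":0,"y":0,"z":0.8,"wx":0,"wy":0,"wz":0,"fingers":40},{"x":0,"y":0,"z":0.5,"wx":0,"wy":0,"wz":0,"fingers":40},{"x":0,"y":0,"z":0.3,"wx":0,"wy":0,"wz":0,"fingers":40},{"x":0,"y":0,"z":0.28,"wx":0,"wy":0,"wz":0,"fingers":40},{"x":0,"y":0,"z":0,"wx":0,"wy":0,"wz":0,"fingers":40},{"x":0,"y":0,"z":0,"wx":0,"wy":0,"wz":0,"fingers":0},{"x":0,"y":0,"z":0,"wx":0,"wy":0,"wz":0,"fingers":0},{"x":0,"y":0,"z":0,"wx":0,"wy":0,"wz":0,"fingers":0},{"x":0,"y":0,"z":0,"wx":0,"wy":0,"wz":0,"fingers":0}]' 40
python3 -m inch '[{"x":0,"y":0,"z":0,"wx":0,"wy":0,"wz":0,"fingers":0},{"x":0,"y":0,"z":-0.2,"wx":0,"wy":0,"wz":0,"fingers":0},{"x":0,"y":0,"z":-0.4,"wx":0,"wy":0,"wz":0,"fingers":0},{"x":0,"y":0,"z":-0.7,"wx":0,"wy":0,"wz":0,"fingers":0},{"x":0,"y":0,"z":-0.8,"wx":0,"wy":0,"wz":0,"fingers":0},{"x":0,"y":0,"z":-0.8,"wx":0,"wy":0,"wz":0,"fingers":0},{"x":0,"y":0,"z":-0.7,"wx":0,"wy":0.7,"wz":0,"fingers":0},{"x":0,"y":0,"z":0,"wx":0,"wy":0.7,"wz":0,"fingers":0},{"x":0,"y":0,"z":0,"wx":0,"wy":0,"wz":0.8,"fingers":0},{"x":0,"y":0,"z":0,"wx":0,"wy":0,"wz":0.7,"fingers":0}]'
python3 - <<'E'
from h import *
go(np.r_[seat(3,-.005-.006,.001),.13],RY+90); print(state()['grip_width']*93)
print(green(snap('wrist','hold3')))
E
```

```text
time: 35.9
tool_pos: [0.4991, 0.3124, 0.0392]
eef_rot: [-0.02, 0.996, 0.002, 0.084]
wrist_force: [-0.7, -0.4, 1.4]
grip_width: 0.141
grip_force: 40.0
time: 36.9
tool_pos: [0.4814, 0.3117, 0.1465]
eef_rot: [0.072, 0.997, 0.0, 0.0]
wrist_force: [-0.4, -0.0, -1.2]
grip_width: 0.139
grip_force: 40.0
t 36.9 turn [ 0.  0. -0.] shift-after [ -3.5  -18.05   0.55]
12.936539455831362
(259, 167, 35, 16)
```

```bash
python3 -m inch '[{"x":-0.19,"y":-0.97,"z":0,"wx":0,"wy":0,"wz":0,"fingers":0},{"x":-0.19,"y":-0.97,"z":0,"wx":0,"wy":0,"wz":0,"fingers":0},{"x":-0.19,"y":-0.97,"z":0,"wx":0,"wy":0,"wz":0,"fingers":0},{"x":-0.19,"y":-0.97,"z":0,"wx":0,"wy":0,"wz":0,"fingers":0},{"x":-0.19,"y":-0.97,"z":0,"wx":0,"wy":0,"wz":0,"fingers":0},{"x":-0.19,"y":-0.97,"z":0,"wx":0,"wy":0,"wz":0,"fingers":0},{"x":-0.19,"y":-0.97,"z":0,"wx":0,"wy":0,"wz":0,"fingers":0},{"x":-0.19,"y":-0.97,"z":0,"wx":0,"wy":0,"wz":0,"fingers":0},{"x":-0.19,"y":-0.97,"z":0,"wx":0,"wy":0,"wz":0,"fingers":0},{"x":-0.19,"y":-0.97,"z":0,"wx":0,"wy":0,"wz":0,"fingers":0}]'
python3 -m inch '[{"x":-0.19,"y":-0.97,"z":0,"wx":0,"wy":0,"wz":0,"fingers":0},{"x":-0.19,"y":-0.97,"z":0,"wx":0,"wy":0,"wz":0,"fingers":0},{"x":-0.19,"y":-0.97,"z":0,"wx":0,"wy":0,"wz":0,"fingers":0},{"x":-0.19,"y":-0.97,"z":0,"wx":0,"wy":0,"wz":0,"fingers":0},{"x":-0.19,"y":-0.97,"z":0,"wx":0,"wy":0,"wz":0,"fingers":0},{"x":-0.19,"y":-0.97,"z":0,"wx":0,"wy":0,"wz":0,"fingers":0},{"x":-0.19,"y":-0.97,"z":0,"wx":0,"wy":0,"wz":0,"fingers":0},{"x":-0.19,"y":-0.97,"z":0,"wx":0,"wy":0,"wz":0,"fingers":0},{"x":-0.08,"y":-0.59,"z":0.25,"wx":0,"wy":0,"wz":0,"fingers":0},{"x":0,"y":0,"z":0.3,"wx":0,"wy":0,"wz":0,"fingers":0}]'
python3 -m inch '[{"x":0,"y":0,"z":0,"wx":0,"wy":0,"wz":0,"fingers":0},{"x":0,"y":0,"z":0,"wx":0,"wy":0,"wz":0,"fingers":0}]'
python3 - <<'E'
from h import *
print(green(snap('wrist','hold3b')))
go(np.r_[seat(3,-.005-.006,.0015),.0575],RY+90); print(state()['grip_width']*93)
E
```

```text
time: 37.95
tool_pos: [0.4968, 0.0145, 0.1465]
eef_rot: [0.069, 0.998, -0.0, 0.001]
wrist_force: [0.1, -0.2, -2.4]
grip_width: 0.137
grip_force: 40.0
time: 38.95
tool_pos: [0.5096, -0.2406, 0.129]
eef_rot: [0.07, 0.998, -0.0, 0.0]
wrist_force: [0.5, 1.7, -1.5]
grip_width: 0.134
grip_force: 40.0
time: 39.15
tool_pos: [0.5095, -0.2381, 0.1289]
eef_rot: [0.069, 0.998, 0.0, -0.0]
wrist_force: [-0.4, 1.3, -0.8]
grip_width: 0.139
grip_force: 40.0
(259, 167, 35, 16)
t 39.2 turn [-0.    0.    0.04] shift-after [ 0.05 -0.03  2.39]
12.76961723557657
```

```bash
python3 -m inch '[{"x":0.05,"y":-0.03,"z":0.7,"wx":0,"wy":0,"wz":0,"fingers":0},{"x":0,"y":0,"z":0.7,"wx":0,"wy":0,"wz":0,"fingers":0},{"x":0,"y":0,"z":0.5,"wx":0,"wy":0,"wz":0,"fingers":0},{"x":0,"y":0,"z":0.3,"wx":0,"wy":0,"wz":0,"fingers":0},{"x":0,"y":0,"z":0.15,"wx":0,"wy":0,"wz":0,"fingers":0},{"x":0,"y":0,"z":0.04,"wx":0,"wy":0,"wz":0,"fingers":0},{"x":0,"y":0,"z":0,"wx":0,"wy":0,"wz":0,"fingers":0}]'
python3 -m inch '[{"x":0,"y":0,"z":0.05,"wx":0,"wy":0,"wz":0,"fingers":0},{"x":0,"y":0,"z":0,"wx":0,"wy":0,"wz":0,"fingers":0}]' 8
python3 -m inch '[{"x":0,"y":0,"z":0.04,"wx":0,"wy":0,"wz":0,"fingers":0},{"x":0,"y":0,"z":0,"wx":0,"wy":0,"wz":0,"fingers":0}]'
python3 -m inch '[{"x":-0.07,"y":0,"z":0,"wx":0,"wy":0,"wz":0,"fingers":0},{"x":-0.07,"y":0,"z":0,"wx":0,"wy":0,"wz":0,"fingers":0}]'
python3 -m inch '[{"x":-0.07,"y":0,"z":0,"wx":0,"wy":0,"wz":0,"fingers":0},{"x":0,"y":0,"z":0,"wx":0,"wy":0,"wz":0,"fingers":0}]'
```

```text
time: 39.9
tool_pos: [0.5083, -0.24, 0.058]
eef_rot: [0.07, 0.998, -0.0, 0.0]
wrist_force: [-0.4, 1.4, -1.8]
grip_width: 0.138
grip_force: 40.0
time: 40.1
tool_pos: [0.5082, -0.24, 0.0563]
eef_rot: [0.07, 0.998, -0.0, 0.0]
wrist_force: [-0.0, -0.0, -0.8]
grip_width: 0.147
grip_force: 7.9
time: 40.3
tool_pos: [0.5081, -0.2399, 0.0548]
eef_rot: [0.07, 0.998, -0.0, 0.0]
wrist_force: [0.3, -0.4, -1.4]
grip_width: 0.148
grip_force: 7.9
time: 40.5
tool_pos: [0.512, -0.2405, 0.0547]
eef_rot: [0.07, 0.998, -0.0, -0.0]
wrist_force: [-11.1, 1.2, -1.0]
grip_width: 0.147
grip_force: 8.0
time: 40.7
tool_pos: [0.5135, -0.2408, 0.0544]
eef_rot: [0.07, 0.998, -0.0, -0.001]
wrist_force: [-9.5, 1.1, 0.9]
grip_width: 0.146
grip_force: 8.0
```

```bash
python3 -m inch '[{"x":0,"y":0,"z":0.04,"wx":0,"wy":0,"wz":0,"fingers":0},{"x":-0.06,"y":0,"z":0,"wx":0,"wy":0,"wz":0,"fingers":0},{"x":-0.04,"y":0,"z":0,"wx":0,"wy":0,"wz":0,"fingers":0},{"x":0,"y":0,"z":0,"wx":0,"wy":0,"wz":0,"fingers":0}]'
python3 -m inch '[{"x":0,"y":0,"z":0,"wx":0,"wy":0,"wz":0,"fingers":18},{"x":0,"y":0,"z":0,"wx":0,"wy":0,"wz":0,"fingers":30},{"x":0,"y":0,"z":0,"wx":0,"wy":0,"wz":0,"fingers":36},{"x":0,"y":0,"z":0,"wx":0,"wy":0,"wz":0,"fingers":36},{"x":0,"y":0,"z":-0.3,"wx":0,"wy":0,"wz":0,"fingers":36},{"x":0,"y":0,"z":-0.6,"wx":0,"wy":0,"wz":0,"fingers":36},{"x":0,"y":0,"z":-1,"wx":0,"wy":0,"wz":0,"fingers":36},{"x":0,"y":0,"z":-1,"wx":0,"wy":0,"wz":0,"fingers":36},{"x":-0.6,"y":-0.3,"z":-0.8,"wx":0,"wy":0,"wz":0,"fingers":40},{"x":-0.6,"y":-0.4,"z":-0.8,"wx":0,"wy":0,"wz":0,"fingers":40}]'
python3 -m inch '[{"x":-0.3,"y":-0.4,"z":0,"wx":0,"wy":0,"wz":0,"fingers":60},{"x":0,"y":-0.4,"z":0,"wx":0,"wy":0,"wz":0,"fingers":60},{"x":0,"y":0,"z":0,"wx":0,"wy":0,"wz":0,"fingers":60},{"x":0,"y":0,"z":0,"wx":0,"wy":0,"wz":0,"fingers":60}]'
python3 - <<'E'
from h import *
c=snap('wrist','w3'); d=load('w3')
cv2.imwrite('pics/w3c.png',cv2.resize(c['frame'][30:290,150:410],None,fx=2.3,fy=2.3))
for i in(1,2,3):print(i,[proj(d,np.r_[seat(i,dx),z])[0].round(0) for dx,z in((-.064,.057),(-.045,.055),(.045,.055))])
E
```

```text
time: 41.1
tool_pos: [0.5166, -0.2412, 0.0535]
eef_rot: [0.07, 0.998, -0.0, -0.001]
wrist_force: [-8.9, 0.5, 4.2]
grip_width: 0.148
grip_force: 8.0
time: 42.1
tool_pos: [0.5505, -0.267, 0.191]
eef_rot: [0.07, 0.998, -0.0, 0.001]
wrist_force: [0.1, -0.5, -0.1]
grip_width: 0.426
grip_force: 0.0
time: 42.5
tool_pos: [0.5547, -0.2918, 0.1875]
eef_rot: [0.07, 0.998, 0.0, -0.001]
wrist_force: [-0.2, 0.2, -0.4]
grip_width: 0.644
grip_force: 0.0
1 [array([209.,  82.]), array([211., 107.]), array([217., 210.])]
2 [array([271.,  83.]), array([271., 107.]), array([271., 210.])]
3 [array([332.,  83.]), array([331., 107.]), array([326., 210.])]
```

View pics/w3c.png

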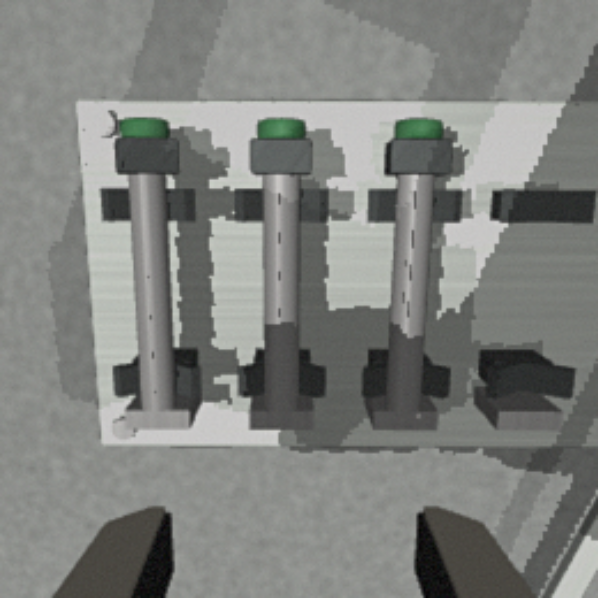

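All three dops show their tails against the stops (tops at about (150,415), (281,408), (402,408)), with stones level in row 128 at x = 143, 281 and 418. Now the bar.

Run:
```python
from h import *
go([.5357,-.1287,.1275],60.6)
```

```text
t 42.5 turn [ 0.   -0.01  3.11] shift-after [3.22 4.42 2.01]
```

```bash
python3 -m inch '[{"x":0,"y":0,"z":0,"wx":0,"wy":0,"wz":1,"fingers":50},{"x":0,"y":0,"z":0,"wx":0,"wy":0,"wz":1,"fingers":50},{"x":0,"y":0,"z":0,"wx":0,"wy":0,"wz":1,"fingers":50},{"x":0.64,"y":0.88,"z":0.2,"wx":0,"wy":0,"wz":0.11,"fingers":50},{"x":0.64,"y":0.88,"z":0.2,"wx":0,"wy":0,"wz":0,"fingers":50},{"x":0.64,"y":0.88,"z":0.2,"wx":0,"wy":0,"wz":0,"fingers":50},{"x":0.64,"y":0.88,"z":0.5,"wx":0,"wy":0,"wz":0,"fingers":50},{"x":0.64,"y":0.88,"z":0.5,"wx":0,"wy":0,"wz":0,"fingers":50},{"x":0,"y":0,"z":0.4,"wx":0,"wy":0,"wz":0,"fingers":50},{"x":0,"y":0,"z":0,"wx":0,"wy":0,"wz":0,"fingers":50}]'
python3 -m inch '[{"x":0,"y":0,"z":0,"wx":0,"wy":0,"wz":0,"fingers":50}]'
python3 - <<'E'
from h import *
go([.5357,-.1287,.0875],60.6); snap('wrist','k'); snap('top','topk')
E
```

```text
time: 43.55
tool_pos: [0.5353, -0.129, 0.1269]
eef_rot: [0.253, 0.968, -0.0, -0.001]
wrist_force: [0.1, -0.0, 0.8]
grip_width: 0.541
grip_force: 0.0
time: 43.65
tool_pos: [0.5362, -0.1303, 0.1288]
eef_rot: [0.254, 0.967, -0.0, 0.0]
wrist_force: [0.7, 0.6, 0.4]
grip_width: 0.541
grip_force: 0.0
t 43.6 turn [-0.  0.  0.] shift-after [0.04 0.04 1.38]
```

```bash
python3 -m inch '[{"x":0.02,"y":0.02,"z":0.5,"wx":0,"wy":0,"wz":0,"fingers":50},{"x":0,"y":0,"z":0.5,"wx":0,"wy":0,"wz":0,"fingers":50},{"x":0,"y":0,"z":0.35,"wx":0,"wy":0,"wz":0,"fingers":50},{"x":0,"y":0,"z":0,"wx":0,"wy":0,"wz":0,"fingers":30},{"x":0,"y":0,"z":0,"wx":0,"wy":0,"wz":0,"fingers":0},{"x":0,"y":0,"z":0,"wx":0,"wy":0,"wz":0,"fingers":0},{"x":0,"y":0,"z":0,"wx":0,"wy":0,"wz":0,"fingers":0},{"x":0,"y":0,"z":0,"wx":0,"wy":0,"wz":0,"fingers":0},{"x":0,"y":0,"z":0,"wx":0,"wy":0,"wz":0,"fingers":0}]' 20
python3 -m inch '[{"x":0,"y":0,"z":0,"wx":0,"wy":0,"wz":0,"fingers":0}]'
python3 - <<'E'
from h import *
go([.5357,-.1287,.0875],60.6);print(state()['grip_width']*93,state()['torque'])
E
```

```text
time: 44.65
tool_pos: [0.5366, -0.1284, 0.0885]
eef_rot: [0.254, 0.967, 0.001, 0.001]
wrist_force: [4.3, 7.4, 0.6]
grip_width: 0.149
grip_force: 20.0
time: 44.75
tool_pos: [0.5366, -0.1284, 0.0885]
eef_rot: [0.253, 0.967, 0.001, 0.001]
wrist_force: [4.3, 6.9, 0.3]
grip_width: 0.146
grip_force: 20.0
t 44.8 turn [0.01 0.01 0.  ] shift-after [ 0.02 -0.02  0.03]
13.621898362933724 [ 1.01488989 -0.73216485 -0.06572509]
```

```bash
python3 -m inch '[{"x":0,"y":0,"z":0,"wx":0,"wy":0,"wz":0.6,"fingers":0},{"x":0,"y":0,"z":0,"wx":0,"wy":0,"wz":0.6,"fingers":0},{"x":0,"y":0,"z":0,"wx":0,"wy":0,"wz":0.6,"fingers":0},{"x":0,"y":0,"z":0,"wx":0,"wy":0,"wz":0.6,"fingers":0},{"x":0,"y":0,"z":0,"wx":0,"wy":0,"wz":0.6,"fingers":0},{"x":0,"y":0,"z":0,"wx":0,"wy":0,"wz":0.6,"fingers":0},{"x":0,"y":0,"z":0,"wx":0,"wy":0,"wz":0.6,"fingers":0},{"x":0,"y":0,"z":0,"wx":0,"wy":0,"wz":0.6,"fingers":0}]'
python3 -m inch '[{"x":0,"y":0,"z":0,"wx":0,"wy":0,"wz":0.6,"fingers":0},{"x":0,"y":0,"z":0,"wx":0,"wy":0,"wz":0.6,"fingers":0},{"x":0,"y":0,"z":0,"wx":0,"wy":0,"wz":0.6,"fingers":0},{"x":0,"y":0,"z":0,"wx":0,"wy":0,"wz":0.6,"fingers":0},{"x":0,"y":0,"z":0,"wx":0,"wy":0,"wz":0.6,"fingers":0},{"x":0,"y":0,"z":0,"wx":0,"wy":0,"wz":0.6,"fingers":0},{"x":0,"y":0,"z":0,"wx":0,"wy":0,"wz":0.6,"fingers":0},{"x":0,"y":0,"z":0,"wx":0,"wy":0,"wz":0.6,"fingers":0}]'
python3 -m inch '[{"x":0,"y":0,"z":0,"wx":0,"wy":0,"wz":0.5,"fingers":0},{"x":0,"y":0,"z":0,"wx":0,"wy":0,"wz":0,"fingers":0},{"x":0,"y":0,"z":0,"wx":0,"wy":0,"wz":0,"fingers":0}]'
python3 - <<'E'
from h import *
go([.5357,-.1287,.0875],-8.2);print(state()['grip_width']*93,state()['torque'])
E
```

```text
time: 45.55
tool_pos: [0.5359, -0.1292, 0.0884]
eef_rot: [0.519, 0.855, -0.0, 0.0]
wrist_force: [-4.5, -0.6, 4.3]
grip_width: 0.149
grip_force: 20.0
time: 46.35
tool_pos: [0.5348, -0.1294, 0.0884]
eef_rot: [0.741, 0.672, -0.001, -0.001]
wrist_force: [-17.2, -1.3, 10.0]
grip_width: 0.15
grip_force: 20.0
time: 46.65
tool_pos: [0.5347, -0.1294, 0.0885]
eef_rot: [0.759, 0.651, -0.002, -0.001]
wrist_force: [-17.0, -1.7, 10.5]
grip_width: 0.149
grip_force: 20.1
t 46.6 turn [-0.03  0.01 -0.09] shift-after [0.03 0.03 0.03]
13.812474067703247 [-0.3358979   2.90682956  0.22898926]
```

```bash
python3 -m inch '[{"x":0,"y":0,"z":0,"wx":0,"wy":0,"wz":0,"fingers":25},{"x":0,"y":0,"z":0,"wx":0,"wy":0,"wz":0,"fingers":50},{"x":0,"y":0,"z":0,"wx":0,"wy":0,"wz":0,"fingers":60},{"x":0,"y":0,"z":0,"wx":0,"wy":0,"wz":0,"fingers":60},{"x":0,"y":0,"z":-0.5,"wx":0,"wy":0,"wz":0,"fingers":60},{"x":0,"y":0,"z":-1,"wx":0,"wy":0,"wz":0,"fingers":60},{"x":0,"y":0,"z":-1,"wx":0,"wy":0,"wz":0,"fingers":60},{"x":-1,"y":0,"z":-1,"wx":0,"wy":0,"wz":0,"fingers":60},{"x":-1,"y":0,"z":-1,"wx":0,"wy":0,"wz":0,"fingers":60},{"x":-1,"y":0,"z":-1,"wx":0,"wy":0,"wz":0,"fingers":60}]'
python3 -m inch '[{"x":-1,"y":0,"z":-1,"wx":0,"wy":0,"wz":0,"fingers":60},{"x":-1,"y":0,"z":0,"wx":0,"wy":0,"wz":0,"fingers":60},{"x":-0.5,"y":0,"z":0,"wx":0,"wy":0,"wz":0,"fingers":60},{"x":0,"y":0,"z":0,"wx":0,"wy":0,"wz":0,"fingers":60},{"x":0,"y":0,"z":0,"wx":0,"wy":0,"wz":0,"fingers":60}]'
python3 - <<'E'
from h import *
c=snap('wrist','fin'); d=load('fin')
cv2.imwrite('pics/finc.png',cv2.resize(c['frame'][0:280,150:400],None,fx=2.1,fy=2.1))
for i in(1,2,3):print(i,[proj(d,np.r_[seat(i,dx),z])[0].round(0) for dx,z in((-.064,.057),(.045,.055))])
print('bar end exp',proj(d,np.r_[seat(1,0,-.02),.067]))
E
```

```text
time: 47.65
tool_pos: [0.5219, -0.2188, 0.2558]
eef_rot: [0.759, 0.651, 0.0, 0.001]
wrist_force: [0.1, -0.7, -0.1]
grip_width: 0.645
grip_force: 0.0
time: 48.15
tool_pos: [0.5107, -0.2915, 0.2827]
eef_rot: [0.759, 0.651, -0.0, -0.0]
wrist_force: [-0.2, 0.8, 0.8]
grip_width: 0.648
grip_force: 0.0
1 [array([228., 225.]), array([316., 224.])]
2 [array([225., 186.]), array([317., 184.])]
3 [array([223., 143.]), array([318., 141.])]
bar end exp [[279.67197713 242.69639649]]
```

View pics/finc.png

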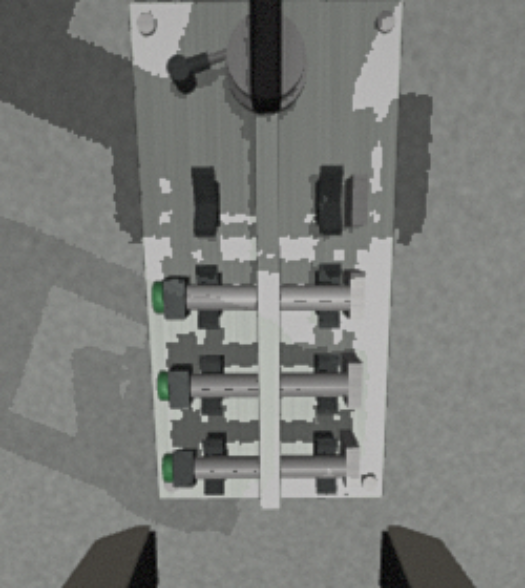

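The final view shows the bar locked along column 268, its end at (269,505) where a closed bar should be. The three dops lie under it with tails on the stops at about (355,290), (352,383) and (350,467), and stones at the front.

```bash
python3 -c "
from cell import hand_in; print(hand_in())"
```

```text
the job is handed in; nothing more can be done
None
```

The job is handed in: all three dops found in the bin lie in V-rests 1 to 3 with tails against the back stops, the bar is turned back to its locked stop and released, and I did not move the jar, cup, brush or orange look-alikes.

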